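# Change the tube carrier on the shaker and lock it

## Robot

A 6-joint arm with a two-finger parallel gripper is mounted at the origin on the work surface. World frame = base frame: x ahead of the robot, y to its left, z up, the work surface at z = 0. Lengths are in mm, angles in rad, forces in N, time in s.
With the tool pointing down it reaches from about 275 to 725 mm from the base axis. Payload 15.9 kg.
Tool frame: the origin (TCP) lies midway between the tips of the shut fingers; the grasp point (between the pads) lies 19 mm behind it; x points along the fingers, y is the direction in which the jaws open and shut, and the axes are right-handed (so a half turn about x gives the same grasp; the last joint's range is limited). The gripper opens to 85 mm and grips with 20 to 120 N. Pads are 22 mm wide; open, the fingers measure 114 mm over their backs; the gripper's body (76 mm by 85 mm) begins 54 mm behind the grasp point. The pads swing forward as they close: fully open they stand 13 mm farther back than shut.
Start: joints at [-1.162, 0.213, -0.034, 1.323, 0, 1.571], TCP at [198.747, -458.787, 207.806] pointing down, gripper open.
Joint ranges: [-2.98, 2.98], [-0.74, 1.72], [-1.14, 1.35], [-2.1, 2.04], [-1.57, 1.44], [-3.14, 3.14]. Speed limits (rad/s): [1.89, 1.89, 2.39, 2.57, 3.14, 3.14].

## Interface

Orientations are given as a unit quaternion [x, y, z, w].
In Python, from cell import state, capture, close_job, boxes_of, regions_of, spot_point gives the robot as it stands.
- The arm moves only by the tool jog_arm, never from a script. Its argument "increments" is a list that holds one entry, the list of rows, each a list of 7 numbers: the opening, from 0 (shut) to 1 (fully open), then the shift along the tool's x, y, z in mm, then the turn, a rotation vector about the tool's x, y, z in degrees. A call has 1 to 12 rows; each row shifts and turns the pose as measured when the row begins, along the tool's axes as they then stand; what a row does not reach is not made up. A row lasts 1/10 s, in which the tool goes at most 50 mm and 8.59 degrees, less where a joint would pass 70% of its speed; a pose out of reach is approached as far as the arm can. A call is refused whole if a number of a shift passes 50 or a number of a turn 8.59, either way. A call with a gripper value outside its range is refused whole. The fingers move at their own pace and stop on an object; "squeeze" is the grip in N (left out, the last holds). Time passes only in rows, so rows that do not move let the fingers close. It gives the time, the measured TCP pose, the force and the opening at its end, in the units of the state.
- state(): the state, without advancing time (a new reading comes with each control period).
- capture(name): name is "side" or "top" or "wrist"; returns a dict with "image" (480x640x3 uint8, blue, green, red), "K" (3x3 intrinsics, pixels), "k1" (the pictures are not rectified: a ray, as slopes to the right and down, at radius r is drawn at 1 + k1 r^2 times it, then the intrinsics apply), "cam_to_world" (4x4, takes a point from camera to world coordinates). Camera axes: x right, y down, z forward; pixel columns grow to the right and rows downward; lengths in mm; the calibration is good to about 2 mm. A picture is of the moment at which its call begins. There is no depth.
- close_job(): hands the job in, once; it reports no verdict.
Trained networks look in a picture, given as the dict that the camera call returned (one of the last four; its "shot" number tells which), for a name from the list of things; names that differ only in an ending like _2 or _b are one class to them, and where a whole thing is asked for, a point or a joint stands for the part that bears it (a point fixed in the world has none). Each returns a list of dicts, best first, with "p" (0 to 1); they miss things now and then, are a little off and sometimes report something else, mostly with a low value. They report only what shows in the picture. A call takes as long as a camera call. They do not tell look-alikes from the thing itself.
- boxes_of(picture, query): "box" ([left, top, right, bottom] in pixels, round what is visible of it).
- regions_of(picture, query): "region" (480x640 bool, what is visible of it) and "box" ([left, top, right, bottom] in pixels, round what is visible of it).
- spot_point(picture, query): "centre" ([row, column] in pixels: a listed point, or the origin of a listed thing).
The state is a dict: "t": time; "joint_positions": joint angles; "joint_vel": joint speeds; "tau": joint torques, N m; "tool_pos": TCP position; "orientation": TCP orientation; "ft_force": force on the tool from outside, world axes, zero at the start; "ft_torque": the same for the moment, N m; "grip_width": opening from 0.0 (shut) to 1.0 (fully open).
Only numpy, scipy, OpenCV 4.12 (cv2) and the standard library are available. Lean on these libraries where they do the work, as an engineer would, in place of code of your own. Each camera call takes 0.05 s, during which the arm holds its last target.

## Task

Change over the bench shaker: lift off the grey carrier and lay it flat in the empty tray, then lower the white carrier (orange grip block) gently over the spindle and brass pin until it lies fully home on its seat, neither carrier dropped or slammed. Then lock it: push the sprung slide in over its edge by the black knob, move it across and let it rest in its holding notch, so that it stays there by itself. Leave the glassware, bottles, tube rack and stopper box standing where they are.

Things in the scene. Friction and masses are not known exactly. Their poses are not given: they have to be found in the camera images.
- carrier_grip (a point): Centre of the orange grip block of the white carrier (loose, 0.4 kg): block 36 (x) x 44 (y) x 40 mm high, flat sides, grip it across x; it stands amid a plate 120 x 140 x 14 mm with four 27 mm tube holes. This point is 20 mm above the plate's top, 34 mm above its underside. On its axis a hole runs right through: 24 mm wide in the block, 18 mm in the plate. Lies flat in a tray.
- carrier_pinhole (a point): Centre of the white carrier's pin hole: 13 mm wide, right through the plate, 52 mm from the carrier's axis along its +y, with a yellow bar beside it at the plate's edge. This point is 7 mm above the underside.
- spare_grip (a point): Centre of the black grip block of the grey carrier (loose, 0.4 kg, many small dark holes; hole sizes, plate, block, pin hole and axes as on the white one). At the start it is home on the shaker over spindle and pin, 16 mm below spindle_tip; lift it straight up at least 55 mm to clear them. Lying in a tray, this point is 54 mm above the table.
- spindle_tip (a point): Top of the shaker's steel spindle, on its axis, 95 mm above the table, 50 mm above the flat grey seat; axes: +x to the sprung slide, +y to the pin. Diameter 16 mm, top 9 mm tapered to 7 mm. The white shaker spans x -70 to +175 mm, y +-68 mm. With the carrier home the carrier's axes agree with these, and carrier_grip is 16 mm below this point.
- pin_tip (a point): Top of the shaker's brass anti-rotation pin, 52 mm from the spindle along the shaker's +y; 10 mm in diameter, its top 7 mm tapered to 4 mm; 22 mm above the seat (28 mm lower than the spindle's top).
- slide_knob (a point): Centre of the slide's black knob: upright, 22 mm wide, 38 mm high, 102 mm above the table; slide out, it is at shaker x +145, y 0 mm. 4 mm under it is a gate plate with a hook-shaped slot: a lane to the spindle (-x), then across to +y, then a little back (+x) into the notch. There the orange tongue (62 to 70 mm above the table) overlaps the carrier's edge by 10 mm; slide out, it is clear.
- slide_in (a joint): Travel of the slide towards the spindle (shaker -x), m: 0 out, 0.034 end stop. A spring pushes it out: 4.5 N at 0, 9.6 N at 0.034. It can go across only beyond about 0.029; in the holding notch it rests at 0.024.
- slide_across (a joint): Travel of the slide across (shaker +y), m: 0 in the lane, 0.020 at the notch (end stop). A weak spring (0.3 N at 0, 1.5 N at 0.020) brings it back to 0 unless the notch holds it, where it rests at about 0.018; let go half-way across (0.004 to 0.015) it may stay perched on the lip, not locked.
- tray_a: Plum storage tray, fixed, 200 x 200 mm (rim 212), walls 5 mm thick and 50 mm high, foam floor 20 mm above the table; origin under its centre. The white carrier lies in it at the start.
- tray_b: The empty tray, same kind and size as the other: the grey carrier goes in here, flat on the foam.
- cylinder: Tall measuring cylinder, 220 mm high, 33 mm wide, foot 62 mm; origin under its centre. Leave standing.
- reagent: White plastic bottle with blue cap, 56 mm wide, 160 mm high; origin under its centre. Leave standing.
- amber: Amber bottle, 56 mm wide, 140 mm high, beside the slide on the shaker's -y side; origin under its centre. Leave standing.
- beaker: Glass beaker, 76 mm wide, 100 mm high; origin under its centre. Leave standing.
- rack: Wooden tube rack with tubes, 70 x 160 mm, 148 mm high; origin under its centre. Leave standing.
- stoppers: Small plum box of rubber stoppers, 70 x 110 x 35 mm; origin under its centre. Leave it.
Not all that is in view belongs to the job. Several things look just like the amber: the one meant starts nearest to the robot's base.

How it is judged (in metres and radians):
On the way, in this order (a step that is already met when the one before it is completed fails the run):
1. the grey carrier lies flat in the empty tray (x of spare_grip in the frame of tray_b between -0.04 and 0.04 m and y of spare_grip in the frame of tray_b between -0.04 and 0.04 m and z of spare_grip in the frame of tray_b below 0.058 m and angle between spare_grip's own z axis and vertical below 0.05 rad), for 0.2 s.
2. the white carrier lies fully home over spindle and pin while the slide is still out (z of carrier_grip in the frame of spindle_tip below -0.0135 m and horizontal distance between carrier_grip and spindle_tip below 0.004 m and horizontal distance between carrier_pinhole and pin_tip below 0.004 m and angle between carrier_grip's own z axis and vertical below 0.05 rad and value of joint slide_in below 0.006 m), for 0.2 s.
3. the slide is in its holding notch over the carrier's edge (z of carrier_grip in the frame of spindle_tip below -0.0135 m and horizontal distance between carrier_grip and spindle_tip below 0.004 m and horizontal distance between carrier_pinhole and pin_tip below 0.004 m and angle between carrier_grip's own z axis and vertical below 0.05 rad and value of joint slide_in between 0.021 and 0.0275 m and value of joint slide_across above 0.016 m), for 0.2 s.
At the end, for the whole second after the job is handed in: Grey carrier flat in the empty tray; white carrier home (within 2.5 mm of its seat, spindle and pin within 4 mm of hole centres, tilt under 0.05 rad), both at rest; slide in its notch (slide_in 0.021-0.0275, slide_across over 0.016); bystanders within 30 mm of their start, upright (0.2 rad) (all of step 1 and all of step 3 and linear speed of each of carrier, spare below 0.02 m/s and distance of each of cylinder, reagent, amber, beaker, rack, stoppers from where it was at the start of the episode below 0.03 m and angle between each of cylinder, reagent, amber, beaker, rack, stoppers's own z axis and vertical below 0.2 rad); the robot touches nothing.
It fails at once if the grey carrier is dropped or thrown into the tray (over 0.5 m/s in or just above it) (horizontal distance between spare_grip and tray_b below 0.1 m and z of spare_grip in the frame of tray_b below 0.09 m and linear speed of spare above 0.5 m/s).
It fails at once if the white carrier is dropped onto the seat (over 0.5 m/s within 40 mm above home) (horizontal distance between carrier_grip and spindle_tip below 0.02 m and z of carrier_grip in the frame of spindle_tip below 0.024 m and linear speed of carrier above 0.5 m/s).
It fails at once if a bystander is knocked over or shoved over 30 mm (distance of any of cylinder, reagent, amber, beaker, rack, stoppers from where it was at the start of the episode above 0.03 m or angle between any of cylinder, reagent, amber, beaker, rack, stoppers's own z axis and vertical above 0.5 rad).
It fails at once if the carrier is slammed or forced onto the shaker (over 100 N) (contact force between carrier and shaker above 100 N).
It also fails if it takes over 72 s, if anything falls off the work surface, if the arm or the gripper's body presses on something with over 40 N, if the wrist force passes 120 N, or if a joint passes its speed limit or range.

## Working session

There is one attempt and no reset: what is moved stays moved. The work goes in short steps, Python scripts to look and compute and a tool call to move; the robot and the scene stay as the last step left them, time stands still between calls to the robot, and variables do not carry over. Pictures are saved under pics/ and viewed, and the job is handed in when it is done.

Besides the shell and the picture viewer there is one more tool, called after "Call:" by a JSON object that holds its "fn" and its "kwargs", one argument or row to a line. jog_arm: Moves the arm, as the interface text tells. Its arguments: {"type":"object","properties":{"increments":{"type":"array","items":{"type":"array","items":{"type":"array","items":{"type":"number"}}}},"squeeze":{"type":"number"}},"required":["increments"]}

```bash
ls; mkdir -p pics; python3 - <<'E'
from cell import *
import cv2
print(state())
for n in ["side","top","wrist"]:
    c=capture(n); cv2.imwrite(f"pics/{n}0.png",c["image"]); print(n,c["K"],c["k1"],c["cam_to_world"])
E
```

```text
pics
{'t': 0.0, 'joint_positions': array([-1.16200813e+00,  2.13359335e-01, -3.50543999e-02,  1.32349214e+00,
        6.69331970e-06,  1.57079778e+00]), 'joint_vel': array([-6.01750439e-06, -1.37568380e-03, -1.02511588e-03, -2.13507224e-03,
        9.70588677e-04,  7.57502741e-04]), 'tau': array([-2.73935417e-03, -6.86159921e+01,  4.87121773e+01,  1.73823402e-02,
       -1.25644792e-05,  6.39172367e-05]), 'tool_pos': array([ 198.60711459, -458.46872739,  207.31644929]), 'orientation': array([-0.69231044, -0.1439083 ,  0.69246505, -0.14313911]), 'ft_force': array([ 1.03437338,  0.41994888, -0.23211498]), 'ft_torque': array([-0.024164  , -0.06988295, -0.00718656]), 'grip_width': 1.0037075316588915}
side [[590.77570566   0.         331.22698934]
 [  0.         590.77570566 235.12370886]
 [  0.           0.           1.        ]] -0.03400200749934886 [[-8.53144336e-01 -3.76993619e-01  3.60583627e-01  1.81600416e+01]
 [-5.21392537e-01  5.93459254e-01 -6.13152458e-01  9.49823115e+02]
 [ 1.71628741e-02 -7.11113159e-01 -7.02868061e-01  1.16531847e+03]
 [ 0.00000000e+00  0.00000000e+00  0.000
[... 171 characters left out ...]
69168377 [[ 2.47074155e-02 -9.97374214e-01  6.80751053e-02  4.84698652e+02]
 [-9.99418289e-01 -2.62445358e-02 -2.17785982e-02  4.13140733e+01]
 [ 2.35080118e-02 -6.74974124e-02 -9.97442466e-01  1.46609173e+03]
 [ 0.00000000e+00  0.00000000e+00  0.00000000e+00  1.00000000e+00]]
wrist [[401.47589162   0.         324.06342803]
 [  0.         401.47589162 239.37046401]
 [  0.           0.           1.        ]] -0.08981045167073355 [[ 3.96952898e-01 -8.70707553e-01 -2.90339031e-01  2.73099960e+02]
 [-9.17838284e-01 -3.76959021e-01 -1.24397674e-01 -4.25055891e+02]
 [-1.13192271e-03  3.15864295e-01 -9.48803702e-01  3.73632262e+02]
 [ 0.00000000e+00  0.00000000e+00  0.00000000e+00  1.00000000e+00]]
```

View pics/top0.png

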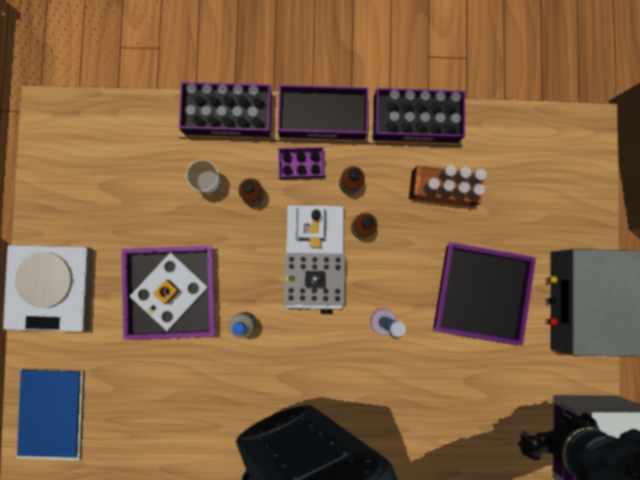

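View pics/side0.png

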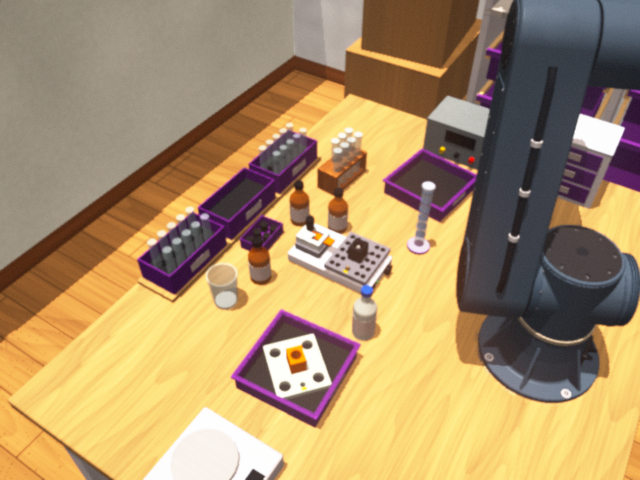

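View pics/wrist0.png

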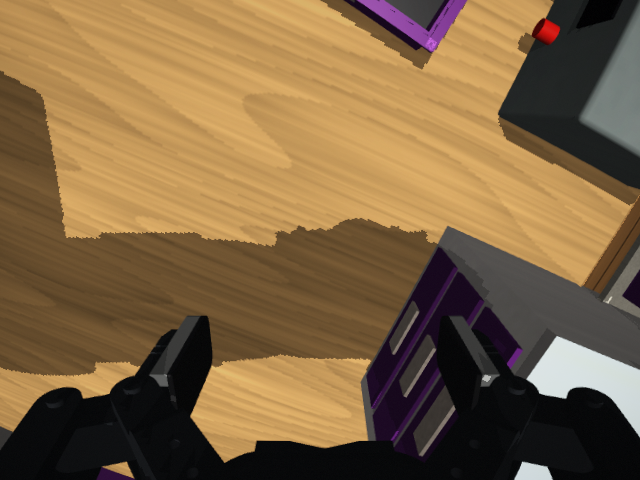

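The top view shows tray_a with the white carrier at (168,292). The shaker with the grey carrier is at (316,275) and its slide at (316,220). The empty 200 mm tray is on the right at (485,293); the empty bin at (323,112) is smaller and not square. Three amber bottles are visible, at (250,192), (352,180) and (365,226). The last is nearest the base and lies on the shaker's -y side. I'll measure next.

```bash
cat > h.py <<'E'
import numpy as np, cv2
from scipy.spatial.transform import Rotation as R
from scipy.optimize import least_squares
from cell import *
def ray(c,u,v):
    K=c["K"]; d=np.array([[[ (u-K[0,2])/K[0,0],(v-K[1,2])/K[1,1]]]])
    p=cv2.undistortPoints(np.array([[[u,v]]],float),K,np.array([c["k1"],0,0,0.]))[0,0]
    T=c["cam_to_world"]; d=T[:3,:3]@np.array([p[0],p[1],1.]); return T[:3,3],d/np.linalg.norm(d)
def onz(c,u,v,z):
    o,d=ray(c,u,v); return o+d*(z-o[2])/d[2]
def tri(rays):
    A=0;b=0
    for o,d in rays:
        P=np.eye(3)-np.outer(d,d); A=A+P; b=b+P@o
    x=np.linalg.solve(A,b); return x,[float(np.linalg.norm((np.eye(3)-np.outer(d,d))@(x-o))) for o,d in rays]
def proj(c,p):
    T=np.linalg.inv(c["cam_to_world"]); q=T[:3,:3]@np.asarray(p,float)+T[:3,3]
    r,_=cv2.projectPoints(q[None],np.zeros(3),np.zeros(3),c["K"],np.array([c["k1"],0,0,0.])); return r[0,0]
def save(c,name,box=None,s=1):
    im=c["image"]
    if box: im=im[box[1]:box[3],box[0]:box[2]]
    cv2.imwrite("pics/"+name,cv2.resize(im,None,fx=s,fy=s,interpolation=cv2.INTER_CUBIC))
E
python3 - <<'E'
from h import *
t=capture("top"); s=capture("side")
hz=dict(carrier_grip=54,carrier_pinhole=27,spare_grip=79,spindle_tip=95,pin_tip=67,slide_knob=102,tray_a=0,tray_b=0,cylinder=0,reagent=0,amber=0,beaker=0,rack=0,stoppers=0)
for n,z in hz.items():
    print(n)
    for c,l in ((t,'t'),(s,'s')):
        for r in spot_point(c,n)[:4]:
            v,u=r["centre"]; print("  ",l,round(r["p"],2),[round(u),round(v)],onz(c,u,v,z).round(1))
save(t,"topsh.png",(270,190,390,320),5)
save(t,"topta.png",(110,235,260,350),5)
E
```

```text
carrier_grip
   t 0.67 [163, 292] [447. 359.  54.]
   t 0.3 [477, 293] [ 461.9 -375.2   54. ]
   s 0.88 [296, 360] [448.5 355.9  54. ]
   s 0.61 [431, 191] [ 437.6 -331.9   54. ]
carrier_pinhole
   t 0.71 [155, 306] [411.9 382.7  27. ]
   s 0.68 [304, 384] [412. 383.  27.]
   s 0.62 [295, 374] [442.1 372.7  27. ]
spare_grip
   t 0.64 [316, 278] [489.1   6.8  79. ]
   s 0.83 [359, 249] [489.    5.8  79. ]
spindle_tip
   t 0.76 [317, 278] [487.6   3.8  95. ]
   t 0.2 [445, 187] [ 703.4 -285.7   95. ]
pin_tip
   t 0.76 [292, 278] [487.8  60.8  67. ]
   s 0.77 [353, 267] [476.7  59.9  67. ]
slide_knob
   t 0.82 [315, 214] [632.3  13.  102. ]
   s 0.61 [307, 224] [639.2  20.  102. ]
   s 0.3 [223, 299] [665.2 334.8 102. ]
   s 0.18 [363, 334] [344.  247.4 102. ]
tray_a
   t 0.83 [479, 293] [ 460.5 -396.     0. ]
   t 0.31 [207, 180] [720.2 275.2   0. ]
   t 0.23 [300, 166] [761.8  49.4  -0. ]
   s 0.82 [297, 374] [449.2 356.5   0. ]
   s 0.82 [430, 190] [ 464.5 -398.3    0. ]
tray_b
   t 0.83 [479, 293] [ 460.5 -396.     0. ]
   t 0.31 [207, 180] [720.2 275.2   0. ]
   t 0.23 [300, 166] [
[... 199 characters left out ...]

reagent
   t 0.66 [244, 323] [376.3 174.7   0. ]
   s 0.67 [358, 332] [387.4 183.1   0. ]
   s 0.66 [305, 384] [418.5 369.9   0. ]
amber
   t 0.85 [361, 226] [ 617.  -103.8    0. ]
   t 0.82 [350, 183] [722.7 -72.5   0. ]
   t 0.75 [250, 195] [685.6 170.3   0. ]
   t 0.33 [166, 291] [447. 364.   0.]
   s 0.88 [299, 220] [725.4 -68.6   0. ]
   s 0.71 [337, 227] [ 619.7 -103.8    0. ]
   s 0.61 [261, 276] [692.3 162.4   0. ]
beaker
   t 0.85 [206, 180] [719.6 278.8   0. ]
   s 0.66 [224, 301] [721.2 278.5   0. ]
rack
   t 0.88 [447, 187] [ 720.2 -313.     0. ]
   s 0.86 [338, 180] [ 724.3 -284.8    0. ]
stoppers
   t 0.88 [301, 164] [765.4  47.2   0. ]
   s 0.82 [267, 240] [757.7  44.2   0. ]
```

View pics/topsh.png

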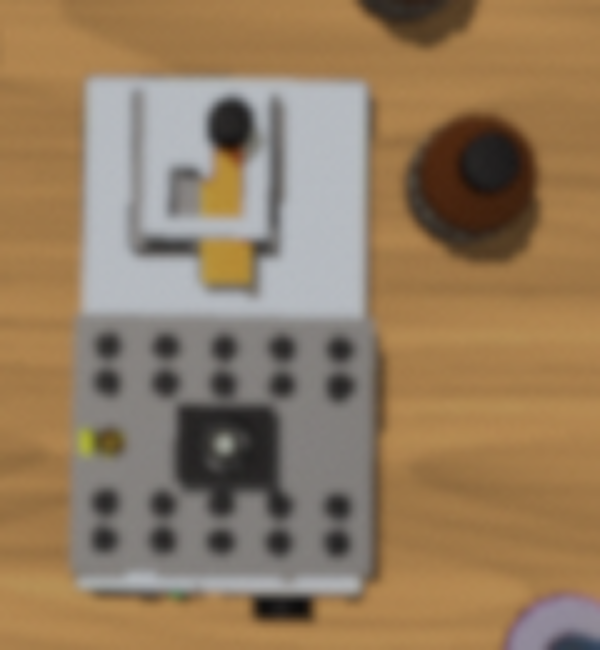

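View pics/topta.png

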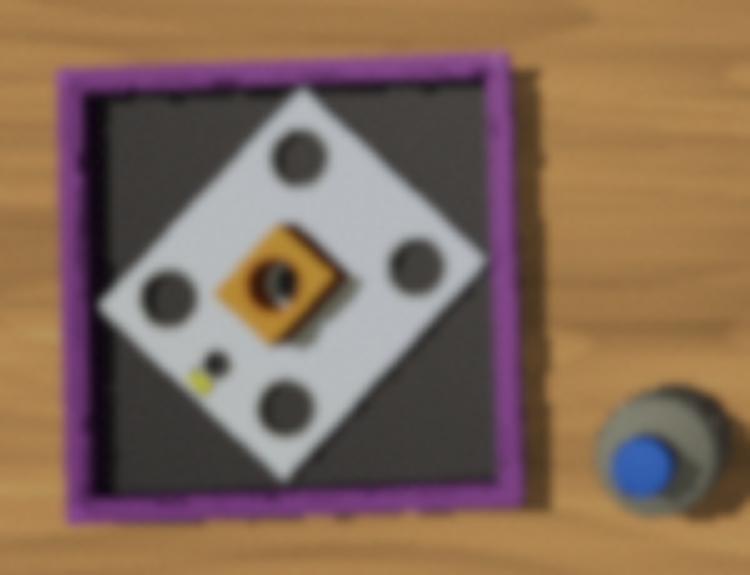

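```bash
python3 - <<'E'
from h import *
s=state(); M=R.from_quat(s["orientation"]).as_matrix(); print(M.round(3))
t=capture("top")
P=[onz(t,u,v,50)[:2] for u,v in ((449,244),(535,257),(524,342),(436,332))]
print(np.array(P).round(1),np.mean(P,0).round(1))
P=[onz(t,u,v,50)[:2] for u,v in ((122,249),(213,247),(215,337),(124,339))]
print(np.array(P).round(1),np.mean(P,0).round(1))
save(t,"amber.png",(330,160,390,250),6)
E
```

```text
[[-0.     0.397 -0.918]
 [ 0.    -0.918 -0.397]
 [-1.    -0.    -0.   ]]
[[ 575.9 -307.4]
 [ 550.2 -514.7]
 [ 349.1 -488.9]
 [ 368.6 -279. ]] [ 460.9 -397.5]
[[544.1 460.7]
 [554.4 248. ]
 [345.5 236.1]
 [335.4 447. ]] [444.8 347.9]
```

View pics/amber.png

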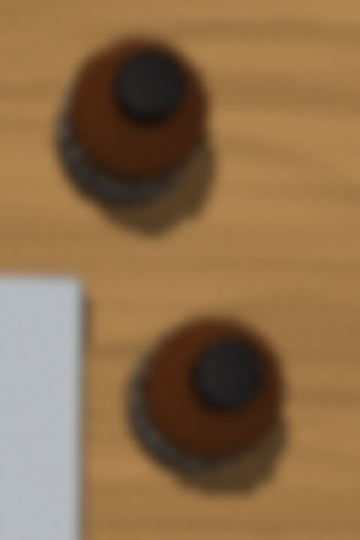

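I'm raising the tool, then swinging over the shaker for a close view.

```bash
cat >> h.py <<'E'
def pose():
    s=state(); M=R.from_quat(s["orientation"]).as_matrix()
    return np.array(s["tool_pos"]),np.degrees(np.arctan2(M[1,1],M[0,1])),M,s
def info():
    p,y,M,s=pose(); print("t %.2f"%s["t"],p.round(1),"yaw %.2f"%y,"tilt %.2f"%np.degrees(np.arccos(-M[2,0])),"F",np.round(s["ft_force"],1),"g %.3f"%s["grip_width"])
def plan(x,y,z,yaw,step=42,g=1,dz_first=False,n=None,frm=None):
    p,y0,M,s=pose()
    if frm is not None: p,y0=np.array(frm[:3],float),frm[3]
    tgt=np.array([x,y,z],float); dy=(yaw-y0+180)%360-180
    n=n or max(1,int(np.ceil(max(np.linalg.norm(tgt-p)/step,abs(dy)/7.5))))
    rows=[]
    for i in range(n):
        a=np.radians(y0+dy*i/n); d=(tgt-p)/n
        rows.append([g,round(-d[2]),round(d[0]*np.cos(a)+d[1]*np.sin(a),0),round(d[0]*np.sin(a)-d[1]*np.cos(a),0),round(-dy/n,1),0,0])
    print(n,str(rows).replace(' ',''))
E
python3 - <<'E'
from h import *
plan(198.6,-458.5,320,-66.6)
plan(485,10,280,0,frm=(198.6,-458.5,320,-66.6))
E
```

```text
3 [[1,-37,np.float64(-0.0),np.float64(0.0),np.float64(0.0),0,0],[1,-37,np.float64(-0.0),np.float64(0.0),np.float64(0.0),0,0],[1,-37,np.float64(-0.0),np.float64(0.0),np.float64(0.0),0,0]]
14 [[1,3,np.float64(-23.0),np.float64(-32.0),-4.8,0,0],[1,3,np.float64(-20.0),np.float64(-34.0),-4.8,0,0],[1,3,np.float64(-17.0),np.float64(-35.0),-4.8,0,0],[1,3,np.float64(-14.0),np.float64(-37.0),-4.8,0,0],[1,3,np.float64(-11.0),np.float64(-38.0),-4.8,0,0],[1,3,np.float64(-8.0),np.float64(-38.0),-4.8,0,0],[1,3,np.float64(-5.0),np.float64(-39.0),-4.8,0,0],[1,3,np.float64(-1.0),np.float64(-39.0),-4.8,0,0],[1,3,np.float64(2.0),np.float64(-39.0),-4.8,0,0],[1,3,np.float64(5.0),np.float64(-39.0),-4.8,0,0],[1,3,np.float64(8.0),np.float64(-38.0),-4.8,0,0],[1,3,np.float64(12.0),np.float64(-37.0),-4.8,0,0],[1,3,np.float64(15.0),np.float64(-36.0),-4.8,0,0],[1,3,np.float64(18.0),np.float64(-35.0),-4.8,0,0]]
```

Call:
{"fn": "jog_arm", "kwargs": {
  "increments": [
    [[1,-37,0,0,0,0,0],[1,-37,0,0,0,0,0],[1,-37,0,0,0,0,0],[1,3,-23,-32,-4.8,0,0],[1,3,-20,-34,-4.8,0,0],[1,3,-17,-35,-4.8,0,0],[1,3,-14,-37,-4.8,0,0],[1,3,-11,-38,-4.8,0,0],[1,3,-8,-38,-4.8,0,0],[1,3,-5,-39,-4.8,0,0],[1,3,-1,-39,-4.8,0,0],[1,3,2,-39,-4.8,0,0]]
  ]
}}

```text
t: 2.9
tool_pos: [382.8, -147.8, 296.3]
orientation: [0.587, 0.392, -0.586, 0.396]
ft_force: [1.0, -0.8, 0.3]
grip_width: 1.0
```

```bash
sed -i 's/round(d\[0\]\*np.cos(a)+d\[1\]\*np.sin(a),0),round(d\[0\]\*np.sin(a)-d\[1\]\*np.cos(a),0),round(-dy\/n,1)/round(float(d[0]*np.cos(a)+d[1]*np.sin(a))),round(float(d[0]*np.sin(a)-d[1]*np.cos(a))),round(float(-dy\/n),1)/' h.py; python3 - <<'E'
from h import *
info(); plan(485,10,280,0)
E
```

```text
t 2.90 [ 382.8 -147.8  296.3] yaw -22.21 tilt 0.32 F [ 1.  -0.8  0.3] g 1.000
5 [[1,3,7,-37,-4.4,0,0],[1,3,10,-36,-4.4,0,0],[1,3,13,-35,-4.4,0,0],[1,3,15,-34,-4.4,0,0],[1,3,18,-33,-4.4,0,0]]
```

Call:
{"fn": "jog_arm", "kwargs": {
  "increments": [
    [[1,3,7,-37,-4.4,0,0],[1,3,10,-36,-4.4,0,0],[1,3,13,-35,-4.4,0,0],[1,3,15,-34,-4.4,0,0],[1,3,18,-33,-4.4,0,0],[1,0,0,0,0,0,0]]
  ]
}}

```text
t: 3.5
tool_pos: [488.5, 20.8, 280.3]
orientation: [0.495, 0.503, -0.494, 0.507]
ft_force: [-0.5, -0.8, -0.1]
grip_width: 0.997
```

```bash
python3 - <<'E'
from h import *
info()
c=capture("wrist"); save(c,"w1.png")
for n,z in dict(spare_grip=79,spindle_tip=95,pin_tip=67,slide_knob=102).items():
    for r in spot_point(c,n)[:2]:
        v,u=r["centre"]; print(n,round(r["p"],2),[round(u,1),round(v,1)],onz(c,u,v,z).round(1))
E
```

```text
t 3.50 [488.5  20.8 280.3] yaw 1.17 tilt 0.37 F [-0.5 -0.8 -0.1] g 0.997
spare_grip 0.89 [323.3, 208.4] [489.   10.8  79. ]
spindle_tip 0.61 [320.5, 209.6] [486.4  13.7  95. ]
pin_tip 0.72 [323.7, 147.5] [488.4  66.2  67. ]
slide_knob 0.59 [483.6, 213.8] [633.5  14.7 102. ]
```

View pics/w1.png

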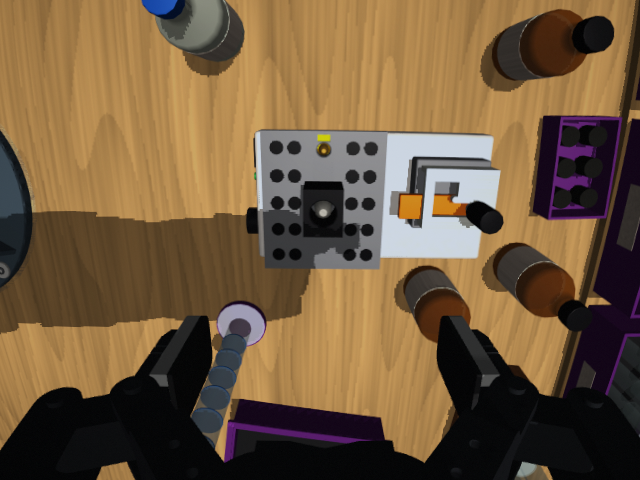

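The wrist view shows the grey carrier with corners at about (261,131), (386,133), (380,269) and (264,269). The spindle is at (321,209), the pin at (324,148), the knob at (484,214) and the amber bottle at (437,305). Next I'll measure the plate edges more finely.

```bash
cat >> h.py <<'E'
def edge_line(c,a,b,z,half=8,n=40):
    """refine edge between pixel points a,b by max gradient along the normal; returns line fit on plane z: (point, dir)"""
    g=cv2.GaussianBlur(cv2.cvtColor(c["image"],cv2.COLOR_BGR2GRAY),(0,0),1).astype(np.float32)
    a=np.array(a,float);b=np.array(b,float);d=(b-a)/np.linalg.norm(b-a);nn=np.array([-d[1],d[0]])
    pts=[]
    for t in np.linspace(.1,.9,n):
        q=a+(b-a)*t; k=np.arange(-half,half+.01,.25); s=q+k[:,None]*nn
        v=cv2.remap(g,s[:,0].astype(np.float32)[None],s[:,1].astype(np.float32)[None],cv2.INTER_LINEAR)[0]
        gr=np.abs(np.gradient(v)); i=gr.argmax()
        if gr[i]>1: pts.append(s[i])
    W=np.array([onz(c,u,v,z)[:2] for u,v in pts],np.float32)
    L=cv2.fitLine(W,cv2.DIST_HUBER,0,0.01,0.01).ravel(); r=np.abs((W-L[2:])@np.array([-L[1],L[0]]))
    return L[2:],L[:2],float(np.median(r)),len(pts)
def isect(l1,l2):
    A=np.array([l1[1],-l2[1]]).T; t=np.linalg.solve(A,l2[0]-l1[0]); return l1[0]+l1[1]*t[0]
def quad(c,cs,z):
    """cs: 4 pixel corners in order; refine; return corners, centre, edge angles"""
    L=[edge_line(c,cs[i],cs[(i+1)%4],z) for i in range(4)]
    C=np.array([isect(L[i-1],L[i]) for i in range(4)])
    print("corners",C.round(1).tolist(),"centre",C.mean(0).round(2),"side lens",[round(float(np.linalg.norm(C[i]-C[(i+1)%4])),1) for i in range(4)],"ang",[round(float(np.degrees(np.arctan2(*(C[(i+1)%4]-C[i])[::-1]))),2) for i in range(4)],"res",[round(l[2],2) for l in L])
    return C
E
python3 - <<'E'
from h import *
c=capture("wrist")
quad(c,[(261,131),(386,133),(380,269),(264,269)],59)
save(c,"w1c.png",(230,110,510,290),2.8)
plan(489,12,185,0)
E
```

```text
corners [[422.70001220703125, 71.30000305175781], [548.4000244140625, 73.4000015258789], [547.7999877929688, -59.099998474121094], [429.70001220703125, -58.5]] centre [487.17   6.77] side lens [125.7, 132.5, 118.1, 130.0] ang [0.96, -90.26, 179.7, 93.09] res [2.27, 1.23, 0.26, 1.53]
3 [[1,32,1,2,0.2,0,0],[1,32,1,2,0.2,0,0],[1,32,1,2,0.2,0,0]]
```

View pics/w1c.png

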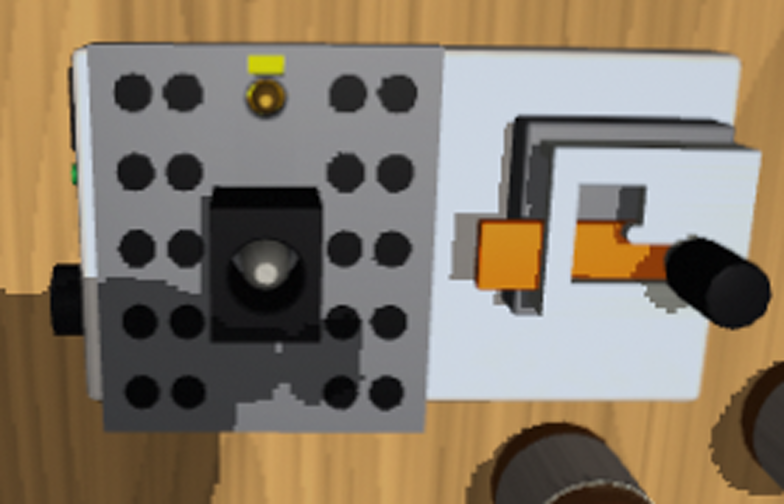

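Call:
{"fn": "jog_arm", "kwargs": {
  "increments": [
    [[1,32,1,2,0.2,0,0],[1,32,1,2,0.2,0,0],[1,32,1,2,0.2,0,0],[1,0,0,0,0,0,0]]
  ]
}}

```text
t: 4.2
tool_pos: [490.6, 6.8, 185.2]
orientation: [0.503, 0.495, -0.499, 0.503]
ft_force: [0.5, -0.5, 0.4]
grip_width: 0.999
```

```bash
python3 - <<'E'
from h import *
info()
c=capture("wrist"); save(c,"w2.png"); info()
for n,z in dict(spare_grip=79,spindle_tip=95,pin_tip=67).items():
    for r in spot_point(c,n)[:1]:
        v,u=r["centre"]; print(n,round(r["p"],2),[round(u,1),round(v,1)],onz(c,u,v,z).round(1))
E
```

```text
t 4.20 [490.6   6.8 185.2] yaw -0.29 tilt 0.73 F [ 0.5 -0.5  0.4] g 0.999
t 4.25 [491.5   6.9 187.5] yaw -0.29 tilt 0.87 F [-0.  -0.9  0.7] g 0.997
spare_grip 0.68 [315.1, 220.5] [485.5  12.2  79. ]
spindle_tip 0.85 [316.5, 228.6] [486.5  11.2  95. ]
pin_tip 0.88 [319.0, 145.1] [488.7  63.3  67. ]
```

View pics/w2.png

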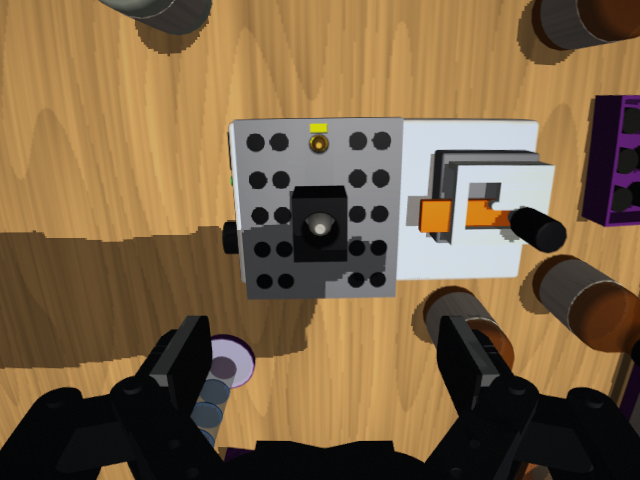

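```bash
cat >> h.py <<'E'
def Md(yaw):
    a=np.radians(yaw); return np.array([[0,np.cos(a),np.sin(a)],[0,np.sin(a),-np.cos(a)],[-1,0,0]])
def plan(x,y,z,yaw,step=42,g=1,n=None,frm=None):
    p,y0,M,s=pose()
    if frm is not None: p,y0=np.array(frm[:3],float),frm[3]; M=Md(y0)
    tgt=np.array([x,y,z],float); rv=R.from_matrix(M.T@Md(yaw)).as_rotvec(degrees=True)
    n=n or max(1,int(np.ceil(max(np.linalg.norm(tgt-p)/step,np.linalg.norm(rv)/7.5))))
    rows=[];f=lambda v,k:[round(float(q),k) if k else round(float(q)) for q in v]
    for i in range(n):
        Mi=M@R.from_rotvec(rv*i/n,degrees=True).as_matrix(); d=Mi.T@((tgt-p)/n)
        rows.append([g]+f(d,0 if n>2 else 1)+f(rv/n,1))
    print(n,str(rows).replace(' ',''))
E
python3 - <<'E'
from h import *
c=capture("wrist"); save(c,"w2c.png",(220,100,420,310),3)
C=quad(c,[(236,120),(402,119),(396,297),(247,299)],59)
# single edges, for the two clean ones
for z,(u,v) in ((95,(320,229)),(67,(318.5,143.5))): print(onz(c,u,v,z).round(1))
info(); plan(489,7,105,0)
E
```

```text
corners [[429.5, 80.30000305175781], [548.0999755859375, 83.19999694824219], [549.0, -58.099998474121094], [428.70001220703125, -58.900001525878906]] centre [488.8   11.61] side lens [118.6, 141.3, 120.3, 139.1] ang [1.4, -89.64, -179.64, 89.68] res [0.79, 0.25, 0.21, 0.77]
[492.5  10.2  95. ]
[492.2  64.8  67. ]
t 4.45 [493.8   7.7 189.9] yaw -0.20 tilt 1.14 F [ 0.4  1.4 -0.7] g 1.003
3 [[1,28,-2,0,-0.1,0.1,-0.4],[1,28,-2,0,-0.1,0.1,-0.4],[1,28,-2,0,-0.1,0.1,-0.4]]
```

View pics/w2c.png

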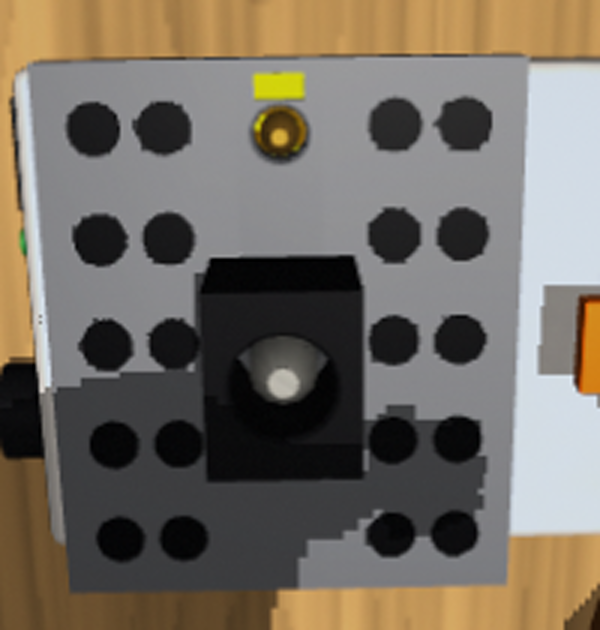

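```bash
python3 - <<'E'
from h import *
for i in range(4):
    info(); c=capture("wrist")
    print(pose()[3]["joint_vel"].round(3))
info()
E
```

```text
t 4.45 [493.8   7.7 189.9] yaw -0.20 tilt 1.14 F [ 0.4  1.4 -0.7] g 1.003
[ 0.003  0.004 -0.01  -0.007 -0.001  0.   ]
t 4.50 [493.7   7.8 189.7] yaw -0.19 tilt 1.13 F [ 0.3 -0.1  1.1] g 1.000
[ 0.003  0.004 -0.011 -0.005  0.002 -0.   ]
t 4.55 [493.6   7.8 189.4] yaw -0.19 tilt 1.11 F [ 1.2 -0.3  0.6] g 0.997
[ 0.002  0.004 -0.009 -0.005  0.001 -0.   ]
t 4.60 [493.4   7.8 189.1] yaw -0.18 tilt 1.09 F [-0.1  0.5 -0. ] g 1.001
[ 0.001  0.003 -0.007 -0.005 -0.001  0.001]
t 4.65 [493.3   7.9 188.8] yaw -0.18 tilt 1.06 F [ 0.3  0.3 -0.4] g 0.999
```

```bash
python3 - <<'E'
from h import *
plan(489.5,10,140,0,n=5)
E
```

```text
5 [[1,10,-1,0,-0.0,0.0,-0.2],[1,10,-1,0,-0.0,0.0,-0.2],[1,10,-1,0,-0.0,0.0,-0.2],[1,10,-1,0,-0.0,0.0,-0.2],[1,10,-1,0,-0.0,0.0,-0.2]]
```

Call:
{"fn": "jog_arm", "kwargs": {
  "increments": [
    [[1,10,-1,0,0,0,-0.2],[1,10,-1,0,0,0,-0.2],[1,10,-1,0,0,0,-0.2],[1,10,-1,-1,0,0,-0.2],[1,8,0,-1,0,0,-0.2],[1,3,0,0,0,0,-0.1],[1,0,0,0,0,0,0],[1,0,0,0,0,0,0]]
  ]
}}

```text
t: 5.45
tool_pos: [488.9, 10.1, 132.4]
orientation: [-0.498, -0.499, 0.503, -0.499]
ft_force: [-0.0, -0.5, -0.1]
grip_width: 0.999
```

```bash
python3 - <<'E'
from h import *
info()
c=capture("wrist"); save(c,"w3.png"); info()
save(c,"w3c.png",(200,60,440,310),2.4)
E
```

```text
t 5.45 [488.9  10.1 132.4] yaw -0.15 tilt 0.36 F [-0.  -0.5 -0.1] g 0.999
t 5.50 [488.9  10.1 132.5] yaw -0.16 tilt 0.35 F [-0.2 -0.4  0.1] g 1.000
```

View pics/w3c.png

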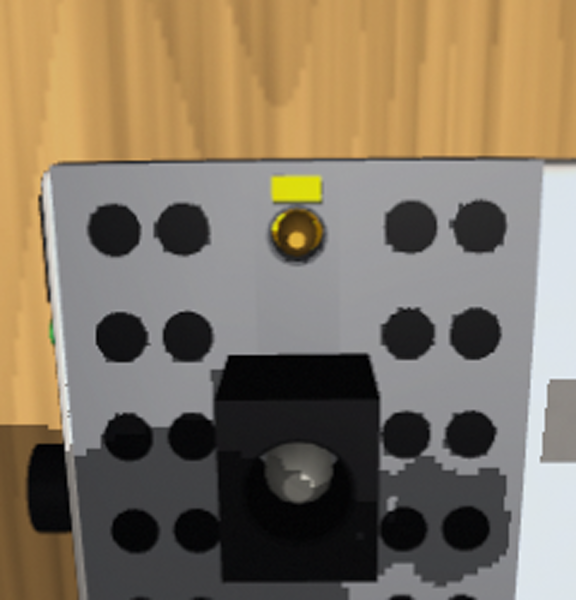

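```bash
python3 - <<'E'
from h import *
c=capture("wrist"); info()
B=[(200+x/2.4,60+y/2.4) for x,y in ((217,399),(378,399),(377,580),(223,580))]
quad(c,B,99)
save(c,"w3d.png",(200,100,440,330),2.6)
P=[(221.3,128.3),(425.8,127.5)]
for i,z in ((0,59),): 
    L=edge_line(c,P[0],P[1],z); print("top edge",L)
for z,(u,v) in ((95,(324.2,262.9)),(67,(323.3,159.2))): print(onz(c,u,v,z).round(1))
E
```

```text
t 5.55 [489.   10.1 132.6] yaw -0.16 tilt 0.34 F [-0.7 -0.3  0.6] g 0.998
corners [[470.1000061035156, 33.20000076293945], [506.6000061035156, 33.400001525878906], [506.29998779296875, -11.100000381469727], [470.70001220703125, -11.0]] centre [488.4   11.13] side lens [36.5, 44.4, 35.6, 44.2] ang [0.22, -90.4, 179.9, 90.83] res [0.06, 0.21, 0.0, 0.13]
top edge (array([486.81216 ,  82.363495], dtype=float32), array([0.9999529 , 0.00970277], dtype=float32), 0.2614968419075012, 40)
[488.5  11.2  95. ]
[488.1  63.6  67. ]
```

View pics/w3d.png

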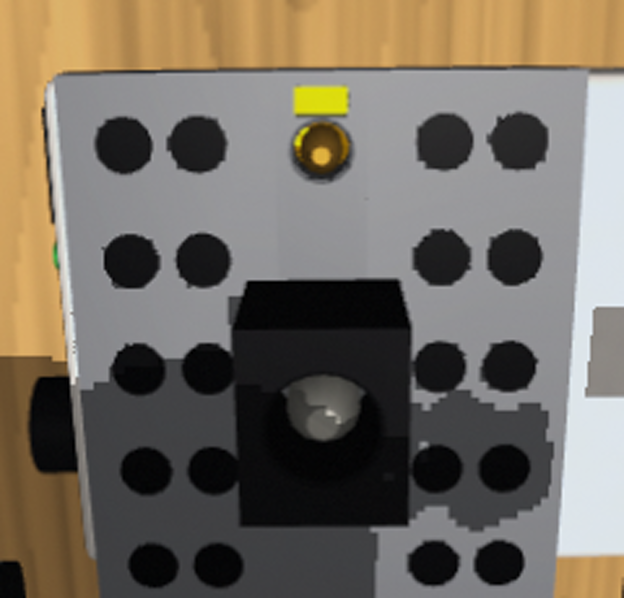

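Call:
{"fn": "jog_arm", "kwargs": {
  "increments": [
    [[1,10,0,0,0,0,-0.1],[1,12,0,0,0,0,-0.1],[1,12,0,0,0,0,-0.1],[1,10,0,-0.5,-0.1,0,0],[1,8,0,-0.5,-0.1,0,0],[1,5,0,0,-0.1,0,0],[1,2,0,0,-0.1,0,0],[1,0,0,0,0,0,0]]
  ]
}}

```text
t: 6.35
tool_pos: [488.1, 10.9, 67.9]
orientation: [0.495, 0.503, -0.502, 0.5]
ft_force: [-0.0, 0.3, 0.5]
grip_width: 0.998
```

```bash
python3 - <<'E'
from h import *
info(); plan(488.4,11.1,64,0.3,n=2)
E
```

```text
t 6.35 [488.1  10.9  67.9] yaw 0.28 tilt 0.64 F [-0.   0.3  0.5] g 0.998
2 [[1,2.0,0.1,-0.1,-0.0,0.1,0.3],[1,2.0,0.1,-0.1,-0.0,0.1,0.3]]
```

Closing on the block.

Call:
{"fn": "jog_arm", "kwargs": {
  "increments": [
    [[1,2,0,0,0,0.1,0.3],[1,1.5,0,0,0,0.1,0.3],[1,0,0,0,0,0,0],[0.5,0,0,0,0,0,0],[0.3,0,0,0,0,0,0],[0.3,0,0,0,0,0,0],[0.3,0,0,0,0,0,0],[0.3,0,0,0,0,0,0]]
  ],
  "squeeze": 40
}}

```text
t: 7.15
tool_pos: [489.0, 10.8, 65.7]
orientation: [0.5, 0.5, -0.498, 0.502]
ft_force: [-0.2, 0.2, -2.2]
grip_width: 0.405
```

```bash
python3 - <<'E'
from h import *
info()
E
```

```text
t 7.15 [489.   10.8  65.7] yaw 0.27 tilt 0.19 F [-0.2  0.2 -2.2] g 0.405
```

Call:
{"fn": "jog_arm", "kwargs": {
  "increments": [
    [[0.2,0,0,0,0,0,0],[0.2,0,0,0,0,0,0],[0.2,0,0,0,0,0,0]]
  ],
  "squeeze": 50
}}

```text
t: 7.45
tool_pos: [489.0, 10.8, 65.8]
orientation: [0.5, 0.5, -0.498, 0.502]
ft_force: [-1.0, -0.6, 0.7]
grip_width: 0.406
```

```bash
python3 - <<'E'
from h import *
info(); c=capture("wrist"); save(c,"g1.png"); info(); print(pose()[2].round(4))
E
```

```text
t 7.45 [489.   10.8  65.8] yaw 0.27 tilt 0.19 F [-1.  -0.6  0.7] g 0.406
t 7.50 [489.   10.8  65.7] yaw 0.27 tilt 0.19 F [-1.   0.3  1.9] g 0.400
[[ 3.3e-03  1.0e+00  4.7e-03]
 [-3.0e-04  4.7e-03 -1.0e+00]
 [-1.0e+00  3.2e-03  3.0e-04]]
```

View pics/g1.png

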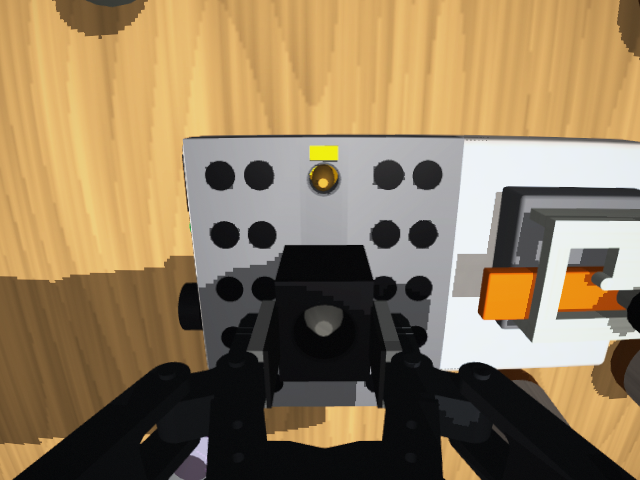

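```bash
python3 - <<'E'
from h import *
c=capture("wrist"); np.save("ref_img.npy",c["image"]); np.save("ref_T.npy",c["cam_to_world"])
p,y,M,s=pose(); np.save("ref_p.npy",p); np.save("ref_M.npy",M)
E
```

Call:
{"fn": "jog_arm", "kwargs": {
  "increments": [
    [[0.2,-4,0,0,0,0,0],[0.2,-10,0,0,0,0,0],[0.2,-12,0,0,0,0,0],[0.2,-14,0,0,0,0,0],[0.2,-16,0,0,0,0,0],[0.2,-18,0,0,0,0,0]]
  ]
}}

```text
t: 8.15
tool_pos: [487.2, 10.8, 142.4]
orientation: [0.499, 0.501, -0.499, 0.501]
ft_force: [0.2, -0.3, -3.5]
grip_width: 0.404
```

```bash
python3 - <<'E'
from h import *
info(); plan(489,11,320,0,step=32,g=0.2)
E
```

```text
t 8.15 [487.2  10.8 142.4] yaw 0.27 tilt 0.05 F [ 0.2 -0.3 -3.5] g 0.404
6 [[0.2,-30,0,0,0.0,0.0,0.0],[0.2,-30,0,0,0.0,0.0,0.0],[0.2,-30,0,0,0.0,0.0,0.0],[0.2,-30,0,0,0.0,0.0,0.0],[0.2,-30,0,0,0.0,0.0,0.0],[0.2,-30,0,0,0.0,0.0,0.0]]
```

Call:
{"fn": "jog_arm", "kwargs": {
  "increments": [
    [[0.2,-30,0,0,0,0,0],[0.2,-30,0,0,0,0,0],[0.2,-30,0,0,0,0,0],[0.2,-30,0,0,0,0,0],[0.2,-30,0,0,0,0,0],[0.2,-10,0,0,0,0,0]]
  ]
}}

```text
t: 8.75
tool_pos: [485.1, 10.8, 313.7]
orientation: [0.499, 0.501, -0.499, 0.501]
ft_force: [-0.3, -0.8, -5.3]
grip_width: 0.4
```

```bash
python3 - <<'E'
from h import *
info(); plan(461,-397,300,-7.2,step=38,g=0.2)
E
```

```text
t 8.75 [485.1  10.8 313.7] yaw 0.27 tilt 0.06 F [-0.3 -0.8 -5.3] g 0.400
11 [[0.2,1,-2,37,0.7,0.0,-0.0],[0.2,1,-2,37,0.7,0.0,-0.0],[0.2,1,-1,37,0.7,0.0,-0.0],[0.2,1,-1,37,0.7,0.0,-0.0],[0.2,1,-1,37,0.7,0.0,-0.0],[0.2,1,0,37,0.7,0.0,-0.0],[0.2,1,0,37,0.7,0.0,-0.0],[0.2,1,1,37,0.7,0.0,-0.0],[0.2,1,1,37,0.7,0.0,-0.0],[0.2,1,2,37,0.7,0.0,-0.0],[0.2,1,2,37,0.7,0.0,-0.0]]
```

Call:
{"fn": "jog_arm", "kwargs": {
  "increments": [
    [[0.2,1,-2,25,0.7,0,0],[0.2,1,-2,37,0.7,0,0],[0.2,1,-1,37,0.7,0,0],[0.2,1,-1,37,0.7,0,0],[0.2,1,-1,37,0.7,0,0],[0.2,1,0,37,0.7,0,0],[0.2,1,0,37,0.7,0,0],[0.2,1,1,37,0.7,0,0],[0.2,1,1,37,0.7,0,0],[0.2,1,2,37,0.7,0,0],[0.2,1,2,30,0.7,0,0],[0.2,0,0,15,0,0,0]]
  ]
}}

```text
t: 9.95
tool_pos: [456.2, -404.3, 312.2]
orientation: [0.534, 0.464, -0.529, 0.468]
ft_force: [0.4, 1.0, -3.9]
grip_width: 0.409
```

```bash
python3 - <<'E'
from h import *
info(); c=capture("wrist"); save(c,"w4.png"); plan(461,-397,120,-7.2,step=30,g=0.2)
E
```

```text
t 9.95 [ 456.2 -404.3  312.2] yaw -7.49 tilt 0.47 F [ 0.4  1.  -3.9] g 0.409
7 [[0.2,27,0,-1,-0.0,-0.0,-0.1],[0.2,27,0,-1,-0.0,-0.0,-0.1],[0.2,27,0,-1,-0.0,-0.0,-0.1],[0.2,27,0,-1,-0.0,-0.0,-0.1],[0.2,27,1,-1,-0.0,-0.0,-0.1],[0.2,27,1,-1,-0.0,-0.0,-0.1],[0.2,27,1,-1,-0.0,-0.0,-0.1]]
```

View pics/w4.png

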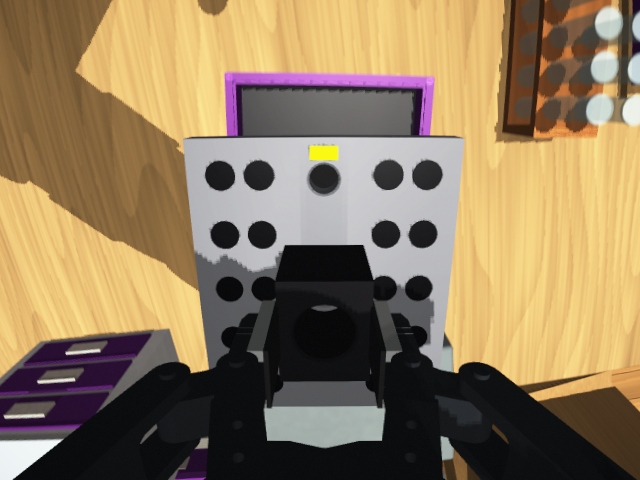

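Call:
{"fn": "jog_arm", "kwargs": {
  "increments": [
    [[0.2,20,0,-1,0,0,-0.1],[0.2,30,0,-1,0,0,-0.1],[0.2,30,0,-1,0,0,-0.1],[0.2,30,1,-1,0,0,-0.1],[0.2,30,1,-1,0,0,-0.1],[0.2,25,1,-1,0,0,0],[0.2,20,1,0,0,0,0],[0.2,12,0,0,0,0,0],[0.2,8,0,0,0,0,0],[0.2,4,0,0,0,0,0],[0.2,0,0,0,0,0,0]]
  ]
}}

```text
t: 11.1
tool_pos: [460.2, -400.1, 100.9]
orientation: [-0.532, -0.465, 0.532, -0.466]
ft_force: [-0.3, 0.1, -4.2]
grip_width: 0.401
```

```bash
python3 - <<'E'
from h import *
info(); c=capture("wrist"); save(c,"w5.png"); plan(461,-397,43,-7.2,n=8,g=0.2)
E
```

```text
t 11.10 [ 460.2 -400.1  100.9] yaw -7.63 tilt 0.09 F [-0.3  0.1 -4.2] g 0.401
8 [[0.2,7,0,0,-0.1,0.0,-0.0],[0.2,7,0,0,-0.1,0.0,-0.0],[0.2,7,0,0,-0.1,0.0,-0.0],[0.2,7,0,0,-0.1,0.0,-0.0],[0.2,7,0,0,-0.1,0.0,-0.0],[0.2,7,0,0,-0.1,0.0,-0.0],[0.2,7,0,0,-0.1,0.0,-0.0],[0.2,7,0,0,-0.1,0.0,-0.0]]
```

View pics/w5.png

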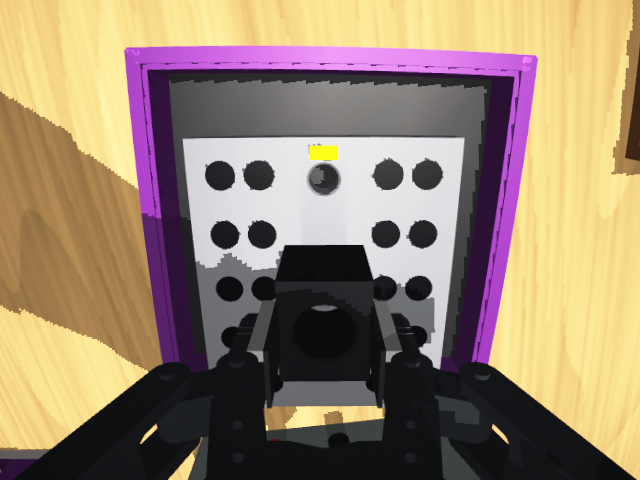

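The carrier is centred between the tray walls, so I'm lowering it.

Call:
{"fn": "jog_arm", "kwargs": {
  "increments": [
    [[0.2,7,0,-1,0,0,0],[0.2,9,0,-1,0,0,0],[0.2,9,0,-1,0,0,0],[0.2,8,0,0,0,0,0],[0.2,7,0,0,0,0,0],[0.2,6,0,0,0,0,0],[0.2,4,0,0,0,0,0],[0.2,3,0,0,0,0,0],[0.2,2,0,0,0,0,0],[0.2,0,0,0,0,0,0]]
  ]
}}

```text
t: 12.15
tool_pos: [461.6, -397.8, 42.8]
orientation: [0.532, 0.464, -0.532, 0.467]
ft_force: [0.2, -0.4, -3.3]
grip_width: 0.409
```

```bash
python3 - <<'E'
from h import *
info()
E
```

```text
t 12.15 [ 461.6 -397.8   42.8] yaw -7.63 tilt 0.24 F [ 0.2 -0.4 -3.3] g 0.409
```

Call:
{"fn": "jog_arm", "kwargs": {
  "increments": [
    [[0.2,1.5,0,0,0,0,0],[0.2,1,0,0,0,0,0],[0.2,0,0,0,0,0,0]]
  ]
}}

```text
t: 12.45
tool_pos: [462.0, -398.2, 40.9]
orientation: [0.532, 0.464, -0.532, 0.467]
ft_force: [0.4, 0.5, -4.0]
grip_width: 0.404
```

```bash
python3 - <<'E'
from h import *
info()
E
```

```text
t 12.45 [ 462.  -398.2   40.9] yaw -7.64 tilt 0.31 F [ 0.4  0.5 -4. ] g 0.404
```

Call:
{"fn": "jog_arm", "kwargs": {
  "increments": [
    [[0.2,1,0,0,0,0,0],[0.2,0.8,0,0,0,0,0],[0.2,0,0,0,0,0,0],[0.5,0,0,0,0,0,0],[0.8,0,0,0,0,0,0],[1,0,0,0,0,0,0],[1,0,0,0,0,0,0],[1,0,0,0,0,0,0],[1,0,0,0,0,0,0]]
  ]
}}

```text
t: 13.35
tool_pos: [463.1, -399.1, 41.8]
orientation: [0.532, 0.462, -0.532, 0.469]
ft_force: [-0.9, -1.1, -0.2]
grip_width: 0.999
```

```bash
python3 - <<'E'
from h import *
info(); c=capture("wrist"); save(c,"w6.png"); plan(461,-397,300,-7.2,step=30,g=1)
E
```

```text
t 13.35 [ 463.1 -399.1   41.8] yaw -7.64 tilt 0.53 F [-0.9 -1.1 -0.2] g 0.999
9 [[1,-29,0,0,-0.0,0.0,-0.0],[1,-29,0,0,-0.0,0.0,-0.0],[1,-29,0,0,-0.0,0.0,-0.0],[1,-29,0,0,-0.0,0.0,-0.0],[1,-29,0,0,-0.0,0.0,-0.0],[1,-29,0,0,-0.0,0.0,-0.0],[1,-29,0,0,-0.0,0.0,-0.0],[1,-29,0,0,-0.0,0.0,-0.0],[1,-29,0,0,-0.0,0.0,-0.0]]
```

View pics/w6.png

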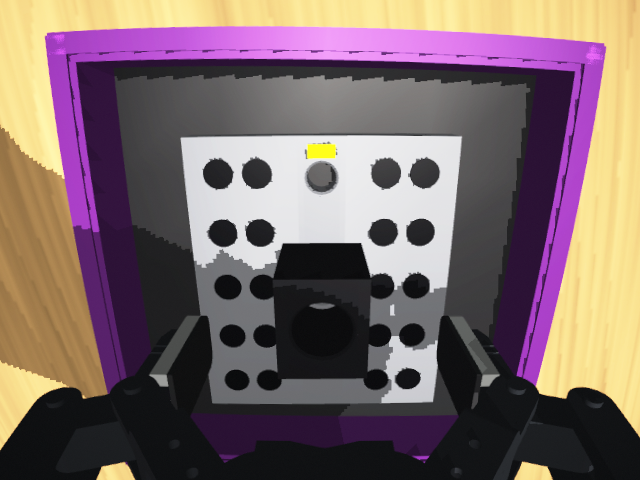

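The grey carrier lies flat in tray_b. I'm lifting off and crossing to tray_a.

Call:
{"fn": "jog_arm", "kwargs": {
  "increments": [
    [[1,-12,0,0,0,0,0],[1,-29,0,0,0,0,0],[1,-30,0,0,0,0,0],[1,-34,0,0,0,0,0],[1,-36,0,0,0,0,0],[1,-36,0,0,0,0,0],[1,-36,0,0,0,0,0],[1,-36,0,0,0,0,0]]
  ]
}}

```text
t: 14.2
tool_pos: [458.3, -394.8, 301.7]
orientation: [0.532, 0.464, -0.532, 0.467]
ft_force: [0.8, -0.8, 0.7]
grip_width: 1.005
```

```bash
python3 - <<'E'
from h import *
info(); plan(447,359,270,55,step=42,g=1)
t=capture("top"); save(t,"top2.png")
E
```

```text
t 14.20 [ 458.3 -394.8  301.7] yaw -7.63 tilt 0.23 F [ 0.8 -0.8  0.7] g 1.005
18 [[1,2,-6,-41,-3.5,0.0,-0.0],[1,2,-4,-42,-3.5,0.0,-0.0],[1,2,-1,-42,-3.5,0.0,-0.0],[1,2,1,-42,-3.5,0.0,-0.0],[1,2,4,-42,-3.5,0.0,-0.0],[1,2,6,-41,-3.5,0.0,-0.0],[1,2,9,-41,-3.5,0.0,-0.0],[1,2,11,-40,-3.5,0.0,-0.0],[1,2,14,-40,-3.5,0.0,-0.0],[1,2,16,-39,-3.5,0.0,-0.0],[1,2,19,-38,-3.5,0.0,-0.0],[1,2,21,-36,-3.5,0.0,-0.0],[1,2,23,-35,-3.5,0.0,-0.0],[1,2,25,-34,-3.5,0.0,-0.0],[1,2,27,-32,-3.5,0.0,-0.0],[1,2,29,-30,-3.5,0.0,-0.0],[1,2,31,-28,-3.5,0.0,-0.0],[1,2,32,-27,-3.5,0.0,-0.0]]
```

View pics/top2.png

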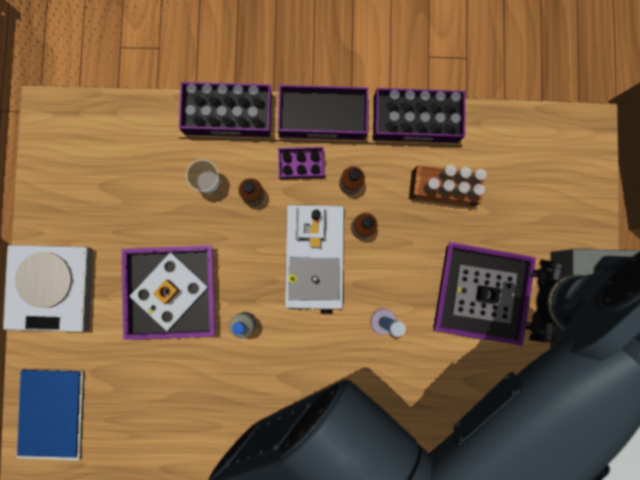

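The grey carrier is at (488,294), in the middle of tray_b. The bare spindle is at (316,279) and the pin at (292,279).

Call:
{"fn": "jog_arm", "kwargs": {
  "increments": [
    [[1,0,-4,-28,-2.5,0,0],[1,0,-4,-42,-3.5,0,0],[1,0,-1,-42,-3.5,0,0],[1,0,1,-42,-3.5,0,0],[1,0,4,-42,-3.5,0,0],[1,0,6,-41,-3.5,0,0],[1,0,9,-41,-3.5,0,0],[1,0,11,-40,-3.5,0,0],[1,0,14,-40,-3.5,0,0],[1,0,16,-39,-3.5,0,0],[1,2,19,-38,-3.5,0,0],[1,2,21,-36,-3.5,0,0]]
  ]
}}

```text
t: 15.45
tool_pos: [450.1, 107.7, 310.7]
orientation: [0.329, 0.616, -0.329, 0.635]
ft_force: [0.9, -0.7, 0.1]
grip_width: 0.999
```

```bash
python3 - <<'E'
from h import *
info(); plan(447,359,255,55,step=40,g=1)
E
```

```text
t 15.45 [450.1 107.7 310.7] yaw 34.50 tilt 1.54 F [ 0.9 -0.7  0.1] g 0.999
7 [[1,7,20,-30,-2.9,0.2,-0.1],[1,8,21,-29,-2.9,0.2,-0.1],[1,8,23,-28,-2.9,0.2,-0.1],[1,8,24,-27,-2.9,0.2,-0.1],[1,8,26,-25,-2.9,0.2,-0.1],[1,8,27,-24,-2.9,0.2,-0.1],[1,8,28,-22,-2.9,0.2,-0.1]]
```

Call:
{"fn": "jog_arm", "kwargs": {
  "increments": [
    [[1,7,20,-30,-2.9,0.2,-0.1],[1,8,21,-29,-2.9,0.2,-0.1],[1,8,23,-28,-2.9,0.2,-0.1],[1,8,24,-27,-2.9,0.2,-0.1],[1,8,26,-25,-2.9,0.2,-0.1],[1,8,22,-18,-2.9,0.2,-0.1],[1,8,10,-8,-2.9,0.2,-0.1],[1,0,0,0,0,0,0],[1,0,0,0,0,0,0]]
  ]
}}

```text
t: 16.35
tool_pos: [443.0, 342.7, 259.2]
orientation: [0.206, 0.675, -0.206, 0.678]
ft_force: [-0.5, 0.2, 0.0]
grip_width: 0.996
```

```bash
python3 - <<'E'
from h import *
info(); c=capture("wrist"); save(c,"w7.png"); info()
for n,z in dict(carrier_grip=54,carrier_pinhole=27).items():
    for r in spot_point(c,n)[:1]:
        v,u=r["centre"]; print(n,round(r["p"],2),[round(u,1),round(v,1)],onz(c,u,v,z).round(1))
E
```

```text
t 16.35 [443.  342.7 259.2] yaw 56.08 tilt 0.20 F [-0.5  0.2  0. ] g 0.996
t 16.40 [443.1 342.5 259.2] yaw 56.06 tilt 0.20 F [ 0.2 -0.1 -0.2] g 1.001
carrier_grip 0.64 [335.6, 197.6] [450.8 352.4  54. ]
carrier_pinhole 0.81 [345.5, 137.3] [411.8 390.7  27. ]
```

View pics/w7.png

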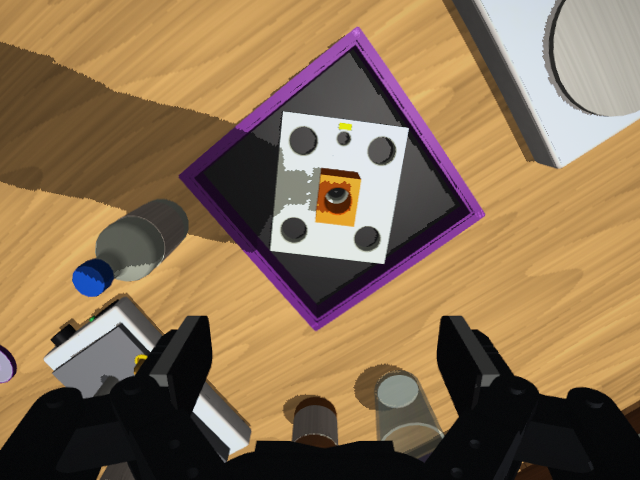

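```bash
python3 - <<'E'
from h import *
c=capture("wrist"); save(c,"w7c.png",(250,90,430,280),3)
C=quad(c,[(284,112),(408,128),(386,263),(271,249)],34)
info(); plan(448,355,120,48.5)
E
```

```text
corners [[357.8999938964844, 355.1000061035156], [436.6000061035156, 445.5], [542.7000122070312, 353.70001220703125], [463.3999938964844, 262.79998779296875]] centre [450.16 354.27] side lens [119.9, 140.4, 120.6, 140.3] ang [48.95, -40.87, -131.11, 138.82] res [0.11, 0.16, 0.17, 0.22]
t 16.55 [443.4 342.2 259.3] yaw 56.04 tilt 0.22 F [0.6 0.  0.3] g 1.005
4 [[1,35,3,-1,1.9,0.0,-0.0],[1,35,3,-1,1.9,0.0,-0.0],[1,35,3,-1,1.9,0.0,-0.0],[1,35,3,-1,1.9,0.0,-0.0]]
```

View pics/w7c.png

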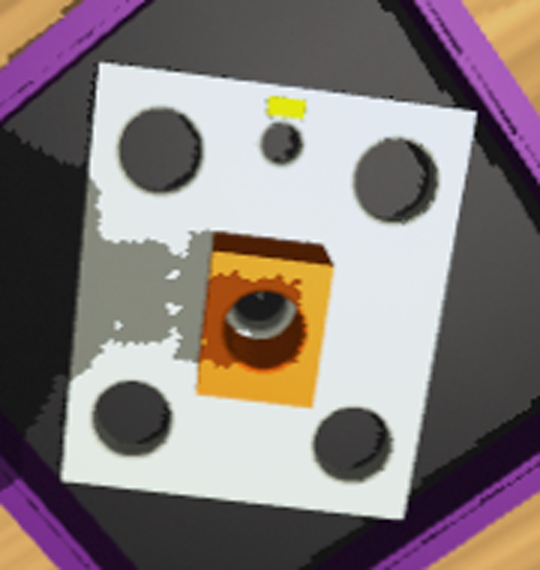

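Call:
{"fn": "jog_arm", "kwargs": {
  "increments": [
    [[1,25,4,-1,1.8,0,0],[1,35,4,-1,1.8,0,0],[1,30,3,-1,1.8,0,0],[1,25,2,0,1.7,0,0],[1,15,0,0,0,0,0],[1,10,0,0,0,0,0],[1,3,0,0,0,0,0],[1,0,0,0,0,0,0],[1,0,0,0,0,0,0]]
  ]
}}

```text
t: 17.45
tool_pos: [453.2, 351.5, 117.3]
orientation: [0.256, 0.657, -0.25, 0.663]
ft_force: [0.1, 0.2, -0.4]
grip_width: 0.997
```

```bash
python3 - <<'E'
from h import *
info(); plan(450.2,354.3,107.5,49,n=2)
E
```

```text
t 17.45 [453.2 351.5 117.3] yaw 48.06 tilt 0.73 F [ 0.1  0.2 -0.4] g 0.997
2 [[1,4.9,-0.0,-2.1,-0.5,0.2,-0.3],[1,4.9,0.0,-2.0,-0.5,0.2,-0.3]]
```

Call:
{"fn": "jog_arm", "kwargs": {
  "increments": [
    [[1,5,0,-2,-0.5,0.2,-0.3],[1,4.5,0,-2,-0.5,0.2,-0.3],[1,0,0,0,0,0,0],[1,0,0,0,0,0,0]]
  ]
}}

```text
t: 17.85
tool_pos: [450.9, 355.2, 108.9]
orientation: [0.248, 0.663, -0.245, 0.662]
ft_force: [-0.6, 0.2, -0.2]
grip_width: 0.996
```

```bash
python3 - <<'E'
from h import *
info(); c=capture("wrist"); save(c,"w8.png"); info()
E
```

```text
t 17.85 [450.9 355.2 108.9] yaw 49.16 tilt 0.21 F [-0.6  0.2 -0.2] g 0.996
t 17.90 [450.9 355.2 108.8] yaw 49.16 tilt 0.20 F [ 0.1 -0.2 -0. ] g 1.001
```

View pics/w8.png

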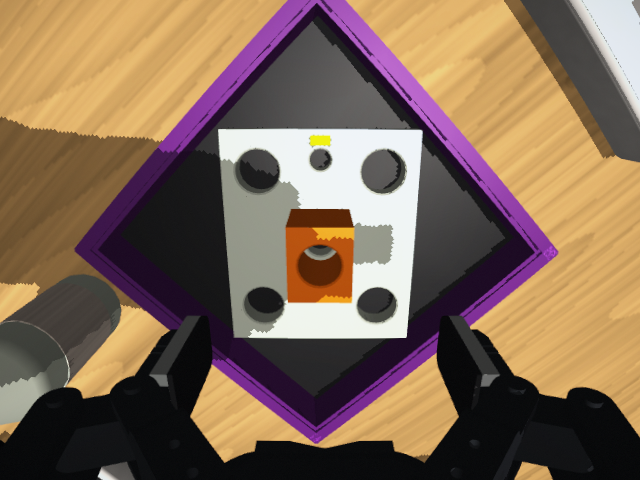

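```bash
python3 - <<'E'
from h import *
c=capture("wrist"); p,y,M,s=pose()
C=quad(c,[(286.5,227),(353.5,227),(352,302),(288,302)],74)
D=quad(c,[(219,129.5),(421.5,130),(407.5,337.5),(234,337.5)],34)
for n,q in (("block",C),("plate",D)):
    d=np.array([*(q.mean(0)-p[:2]),0]); print(n,"in tool y,z",(M.T@d)[1:].round(2))
# ref: grey block top in its tool frame
print("grey ref: block-TCP ~", np.array([-0.6,1.0]))
info(); plan(D.mean(0)[0],D.mean(0)[1],41,49.0,n=8)
E
```

```text
corners [[421.3999938964844, 354.8999938964844], [444.8999938964844, 382.0], [478.0, 353.0], [454.3999938964844, 325.79998779296875]] centre [449.7  353.94] side lens [35.8, 44.1, 36.0, 44.0] ang [49.04, -41.18, -130.99, 138.61] res [0.0, 0.16, 0.0, 0.11]
corners [[357.1000061035156, 355.0], [436.5, 445.3999938964844], [542.7000122070312, 352.8999938964844], [463.5, 262.5]] centre [449.96 353.96] side lens [120.3, 140.7, 120.2, 140.9] ang [48.7, -41.04, -131.22, 138.99] res [0.08, 0.09, 0.27, 0.12]
block in tool y,z [-1.66 -0.12]
plate in tool y,z [-1.48  0.07]
grey ref: block-TCP ~ [-0.6  1. ]
t 17.95 [450.9 355.1 108.9] yaw 49.15 tilt 0.20 F [-0.5 -0.7 -0.5] g 1.002
8 [[1,8,0,0,0.0,-0.0,-0.0],[1,8,0,0,0.0,-0.0,-0.0],[1,8,0,0,0.0,-0.0,-0.0],[1,8,0,0,0.0,-0.0,-0.0],[1,8,0,0,0.0,-0.0,-0.0],[1,8,0,0,0.0,-0.0,-0.0],[1,8,0,0,0.0,-0.0,-0.0],[1,8,0,0,0.0,-0.0,-0.0]]
```

Call:
{"fn": "jog_arm", "kwargs": {
  "increments": [
    [[1,10,-0.4,0,0,0,-0.1],[1,12,-0.4,0,0,0,0],[1,12,-0.4,0,0,0,0],[1,10,-0.4,0,0,0,0],[1,8,0,0,0,0,0],[1,5,0,0,0,0,0],[1,2,0,0,0,0,0],[1,0,0,0,0,0,0],[1,0,0,0,0,0,0]]
  ]
}}

```text
t: 18.85
tool_pos: [449.2, 353.4, 43.8]
orientation: [0.247, 0.663, -0.247, 0.662]
ft_force: [-0.3, -0.6, -0.1]
grip_width: 0.998
```

```bash
python3 - <<'E'
from h import *
info(); plan(449.9,353.9,41,49.0,n=2)
E
```

```text
t 18.85 [449.2 353.4  43.8] yaw 49.14 tilt 0.11 F [-0.3 -0.6 -0.1] g 0.998
2 [[1,1.4,0.4,0.1,0.1,-0.1,0.0],[1,1.4,0.4,0.1,0.1,-0.1,0.0]]
```

Call:
{"fn": "jog_arm", "kwargs": {
  "increments": [
    [[1,1.4,0.4,0,0,0,0],[1,1.4,0.4,0,0,0,0],[1,0,0,0,0,0,0],[0.5,0,0,0,0,0,0],[0.3,0,0,0,0,0,0],[0.3,0,0,0,0,0,0],[0.2,0,0,0,0,0,0],[0.2,0,0,0,0,0,0],[0.2,0,0,0,0,0,0]]
  ],
  "squeeze": 50
}}

```text
t: 19.75
tool_pos: [450.4, 354.6, 42.4]
orientation: [0.248, 0.663, -0.246, 0.662]
ft_force: [0.3, 0.2, 0.7]
grip_width: 0.399
```

```bash
python3 - <<'E'
from h import *
info(); c=capture("wrist"); save(c,"g2.png"); np.save("white_img.npy",c["image"]); info()
E
```

```text
t 19.75 [450.4 354.6  42.4] yaw 49.14 tilt 0.14 F [0.3 0.2 0.7] g 0.399
t 19.80 [450.4 354.6  42.4] yaw 49.14 tilt 0.14 F [-0.4 -0.8  0.3] g 0.402
```

View pics/g2.png

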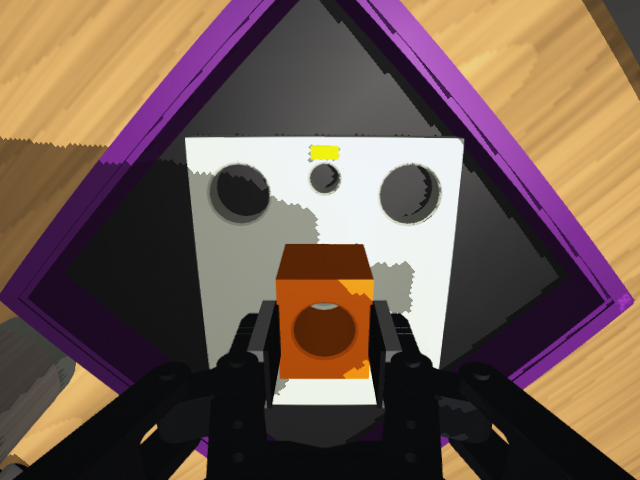

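```bash
python3 - <<'E'
from h import *
a=np.load("ref_img.npy"); b=np.load("white_img.npy")
for im in (a,b):
    h=cv2.cvtColor(im,cv2.COLOR_BGR2HSV); m=cv2.inRange(h[130:170,295:355],(24,150,150),(36,255,255)); ys,xs=np.nonzero(m)
    print("bar",len(xs),xs.mean()+295,ys.mean()+130,xs.min()+295,xs.max()+295,ys.min()+130,ys.max()+130)
K=capture("wrist")
class D(dict):pass
for im in (a,b):
    c=dict(K); c["image"]=im; c["cam_to_world"]=np.eye(4)
    g=cv2.GaussianBlur(cv2.cvtColor(im,cv2.COLOR_BGR2GRAY),(0,0),1).astype(float)
    r=[125+np.abs(np.diff(g[125:150,x])).argmax()+.5 for x in (200,230,260,290,350,380,410,440)]
    e=[450+np.abs(np.diff(g[y,450:475])).argmax()+.5 for y in (150,160,170,200,240)]
    l=[175+np.abs(np.diff(g[y,175:200])).argmax()+.5 for y in (150,160,170,200,230)]
    print(r,e,l)
E
```

```text
bar 397 323.3828715365239 152.69017632241813 310 337 146 169
bar 364 324.20604395604397 152.14835164835165 311 338 146 159
[np.float64(135.5), np.float64(137.5), np.float64(134.5), np.float64(134.5), np.float64(136.5), np.float64(137.5), np.float64(134.5), np.float64(134.5)] [np.float64(462.5), np.float64(461.5), np.float64(461.5), np.float64(458.5), np.float64(454.5)] [np.float64(184.5), np.float64(181.5), np.float64(182.5), np.float64(185.5), np.float64(192.5)]
[np.float64(136.5), np.float64(136.5), np.float64(136.5), np.float64(136.5), np.float64(136.5), np.float64(136.5), np.float64(137.5), np.float64(137.5)] [np.float64(463.5), np.float64(462.5), np.float64(461.5), np.float64(457.5), np.float64(453.5)] [np.float64(185.5), np.float64(186.5), np.float64(187.5), np.float64(190.5), np.float64(193.5)]
```

Relative to the pads, the white carrier sits within about 1 px of where the grey one did (yellow bar at (324,152) in both). I'm lifting it and carrying it over.

Call:
{"fn": "jog_arm", "kwargs": {
  "increments": [
    [[0.2,-4,0,0,0,0,0],[0.2,-10,0,0,0,0,0],[0.2,-20,0,0,0,0,0],[0.2,-30,0,0,0,0,0],[0.2,-35,0,0,0,0,0],[0.2,-35,0,0,0,0,0],[0.2,-35,0,0,0,0,0],[0.2,-25,0,0,0,0,0],[0.2,-10,0,0,0,0,0]]
  ]
}}

```text
t: 20.75
tool_pos: [447.6, 351.9, 256.2]
orientation: [0.246, 0.664, -0.248, 0.661]
ft_force: [0.4, 0.4, -6.0]
grip_width: 0.404
```

```bash
python3 - <<'E'
from h import *
info(); plan(489,20,245,0.3,step=36,g=0.2)
E
```

```text
t 20.75 [447.6 351.9 256.2] yaw 49.15 tilt 0.28 F [ 0.4  0.4 -6. ] g 0.404
10 [[0.2,1,-22,25,4.9,-0.0,0.0],[0.2,1,-20,27,4.9,-0.0,0.0],[0.2,1,-18,28,4.9,-0.0,0.0],[0.2,1,-15,30,4.9,-0.0,0.0],[0.2,1,-13,31,4.9,-0.0,0.0],[0.2,1,-10,32,4.9,-0.0,0.0],[0.2,1,-7,33,4.9,-0.0,0.0],[0.2,1,-5,33,4.9,-0.0,0.0],[0.2,1,-2,33,4.9,-0.0,0.0],[0.2,1,1,33,4.9,-0.0,0.0]]
```

Call:
{"fn": "jog_arm", "kwargs": {
  "increments": [
    [[0.2,0,-15,17,3,0,0],[0.2,0,-20,27,4.9,0,0],[0.2,0,-18,28,4.9,0,0],[0.2,0,-15,30,4.9,0,0],[0.2,0,-13,31,4.9,0,0],[0.2,0,-10,32,4.9,0,0],[0.2,0,-7,33,4.9,0,0],[0.2,0,-5,33,4.9,0,0],[0.2,0,-2,30,4.9,0,0],[0.2,0,1,18,4.5,0,0],[0.2,0,0,8,2,0,0],[0.2,0,0,0,0,0,0]]
  ]
}}

```text
t: 21.95
tool_pos: [491.2, 30.5, 265.3]
orientation: [0.507, 0.494, -0.505, 0.494]
ft_force: [-0.9, 0.5, -4.0]
grip_width: 0.404
```

```bash
python3 - <<'E'
from h import *
info(); plan(489,10.8,170,0.3,n=6,g=0.2)
E
```

```text
t 21.95 [491.2  30.5 265.3] yaw -1.40 tilt 0.13 F [-0.9  0.5 -4. ] g 0.404
6 [[0.2,16,0,3,-0.3,-0.0,-0.0],[0.2,16,0,3,-0.3,-0.0,-0.0],[0.2,16,0,3,-0.3,-0.0,-0.0],[0.2,16,0,3,-0.3,-0.0,-0.0],[0.2,16,0,3,-0.3,-0.0,-0.0],[0.2,16,0,3,-0.3,-0.0,-0.0]]
```

Call:
{"fn": "jog_arm", "kwargs": {
  "increments": [
    [[0.2,12,0,4,-0.3,0,0],[0.2,18,0,4,-0.3,0,0],[0.2,20,0,4,-0.3,0,0],[0.2,18,0,4,-0.3,0,0],[0.2,12,0,3,-0.3,0,0],[0.2,6,0,1,-0.3,0,0],[0.2,2,0,0,0,0,0],[0.2,0,0,0,0,0,0],[0.2,0,0,0,0,0,0]]
  ]
}}

```text
t: 22.85
tool_pos: [491.1, 17.8, 177.3]
orientation: [0.495, 0.507, -0.491, 0.507]
ft_force: [-0.3, 0.5, -5.2]
grip_width: 0.401
```

```bash
python3 - <<'E'
from h import *
info(); plan(489,10.8,140,0.3,n=3,g=0.2)
c=capture("side"); save(c,"s3.png",(230,160,450,320),3.5)
w=capture("wrist"); save(w,"w9.png"); info()
E
```

```text
t 22.85 [491.1  17.8 177.3] yaw 1.65 tilt 0.35 F [-0.3  0.5 -5.2] g 0.401
3 [[0.2,12,-1,2,0.5,-0.1,-0.1],[0.2,12,-1,2,0.5,-0.1,-0.1],[0.2,12,-1,2,0.5,-0.1,-0.1]]
t 22.95 [491.2  17.6 177.3] yaw 1.63 tilt 0.36 F [ 0.2 -0.1 -3.8] g 0.400
```

View pics/w9.png

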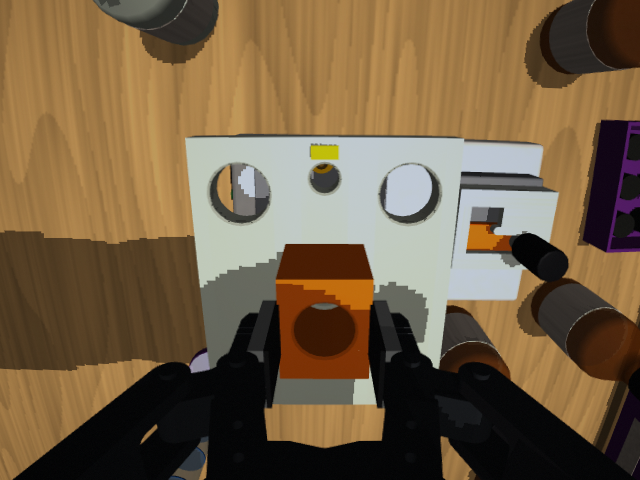

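View pics/s3.png

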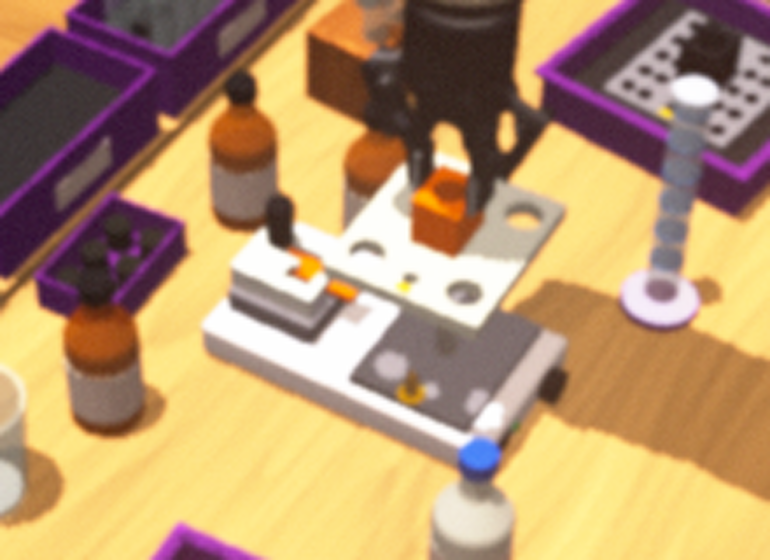

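Call:
{"fn": "jog_arm", "kwargs": {
  "increments": [
    [[0.2,10,-0.7,2,0.5,-0.1,-0.1],[0.2,12,-0.7,2,0.5,-0.1,-0.1],[0.2,10,-0.6,2,0.4,-0.1,-0.1],[0.2,4,0,0.7,0,0,0],[0.2,0,0,0,0,0,0],[0.2,0,0,0,0,0,0],[0.2,0,0,0,0,0,0]]
  ]
}}

```text
t: 23.65
tool_pos: [489.1, 10.2, 137.9]
orientation: [-0.499, -0.5, 0.5, -0.5]
ft_force: [1.0, -0.3, -4.7]
grip_width: 0.404
```

```bash
python3 - <<'E'
from h import *
info(); plan(489,10.8,125,0.3,n=2,g=0.2)
E
```

```text
t 23.65 [489.1  10.2 137.9] yaw 0.07 tilt 0.12 F [ 1.  -0.3 -4.7] g 0.404
2 [[0.2,6.5,-0.0,-0.3,-0.1,0.0,0.0],[0.2,6.5,-0.0,-0.3,-0.1,0.0,0.0]]
```

Call:
{"fn": "jog_arm", "kwargs": {
  "increments": [
    [[0.2,6,0,-0.3,-0.1,0,0],[0.2,7,0,-0.3,-0.1,0,0],[0.2,3,0,0,0,0,0],[0.2,0,0,0,0,0,0],[0.2,0,0,0,0,0,0]]
  ]
}}

```text
t: 24.15
tool_pos: [489.4, 10.9, 120.9]
orientation: [0.498, 0.501, -0.499, 0.502]
ft_force: [0.2, -0.4, -4.1]
grip_width: 0.403
```

```bash
python3 - <<'E'
from h import *
info(); plan(489,10.8,100,0.3,n=4,g=0.2)
w=capture("wrist"); save(w,"w10.png",(270,120,380,400),2.1); info()
E
```

```text
t 24.15 [489.4  10.9 120.9] yaw 0.31 tilt 0.08 F [ 0.2 -0.4 -4.1] g 0.403
4 [[0.2,5,0,0,0.0,0.0,0.0],[0.2,5,0,0,0.0,0.0,0.0],[0.2,5,0,0,0.0,0.0,0.0],[0.2,5,0,0,0.0,0.0,0.0]]
t 24.20 [489.4  11.  120.9] yaw 0.31 tilt 0.08 F [ 0.6  0.7 -4.5] g 0.398
```

View pics/w10.png

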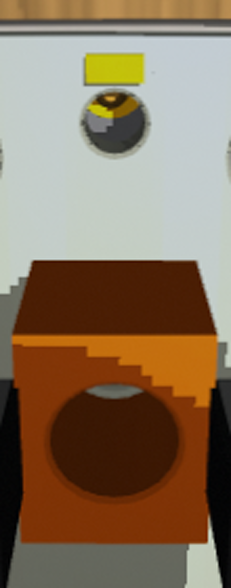

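Call:
{"fn": "jog_arm", "kwargs": {
  "increments": [
    [[0.2,4,-0.2,0,-0.2,0,0],[0.2,5,-0.2,0,-0.2,0,0],[0.2,5,-0.1,0,-0.1,0,0],[0.2,3,0,0,0,0,0],[0.2,0,0,0,0,0,0],[0.2,0,0,0,0,0,0]]
  ]
}}

```text
t: 24.8
tool_pos: [488.9, 10.9, 102.4]
orientation: [0.496, 0.504, -0.497, 0.504]
ft_force: [0.1, 0.2, -4.3]
grip_width: 0.403
```

```bash
python3 - <<'E'
from h import *
info()
w=capture("wrist"); save(w,"w11.png",(270,120,380,400),2.1); info()
E
```

```text
t 24.80 [488.9  10.9 102.4] yaw 0.86 tilt 0.08 F [ 0.1  0.2 -4.3] g 0.403
t 24.85 [488.9  10.9 102.4] yaw 0.86 tilt 0.08 F [-0.6 -0.4 -4.7] g 0.400
```

View pics/w11.png

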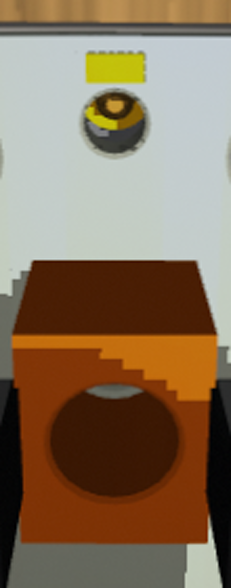

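The pin is now centred in its hole at crop column 115, and there is no side force.

Call:
{"fn": "jog_arm", "kwargs": {
  "increments": [
    [[0.2,4,0,0,0,0,0],[0.2,5,0,0,0,0,0],[0.2,4,0,0,0,0,0],[0.2,2,0,0,0,0,0],[0.2,0,0,0,0,0,0]]
  ]
}}

```text
t: 25.35
tool_pos: [489.0, 10.9, 86.2]
orientation: [0.496, 0.503, -0.497, 0.504]
ft_force: [0.3, 0.0, -4.4]
grip_width: 0.398
```

```bash
python3 - <<'E'
from h import *
info()
w=capture("wrist"); save(w,"w12.png",(270,120,380,400),2.1); info()
E
```

```text
t 25.35 [489.   10.9  86.2] yaw 0.86 tilt 0.07 F [ 0.3  0.  -4.4] g 0.398
t 25.40 [489.   10.9  86.3] yaw 0.85 tilt 0.07 F [-0.6  0.1 -3.8] g 0.399
```

View pics/w12.png

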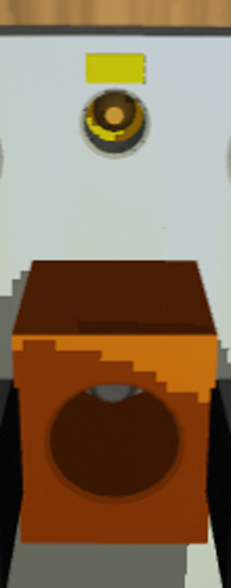

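Call:
{"fn": "jog_arm", "kwargs": {
  "increments": [
    [[0.2,3,0,0,0,0,0],[0.2,4,0,0,0,0,0],[0.2,3,0,0,0,0,0],[0.2,2,0,0,0,0,0],[0.2,0,0,0,0,0,0]]
  ]
}}

```text
t: 25.9
tool_pos: [489.2, 10.9, 73.5]
orientation: [0.496, 0.503, -0.497, 0.504]
ft_force: [0.4, -0.1, -5.1]
grip_width: 0.4
```

```bash
python3 - <<'E'
from h import *
info()
E
```

```text
t 25.90 [489.2  10.9  73.5] yaw 0.85 tilt 0.07 F [ 0.4 -0.1 -5.1] g 0.400
```

Call:
{"fn": "jog_arm", "kwargs": {
  "increments": [
    [[0.2,2,0,0,0,0,0],[0.2,2,0,0,0,0,0],[0.2,1,0,0,0,0,0],[0.2,0,0,0,0,0,0]]
  ]
}}

```text
t: 26.3
tool_pos: [489.3, 10.9, 68.1]
orientation: [0.496, 0.503, -0.496, 0.504]
ft_force: [0.8, 0.5, -4.8]
grip_width: 0.399
```

```bash
python3 - <<'E'
from h import *
info()
w=capture("wrist"); save(w,"w13.png"); info()
E
```

```text
t 26.30 [489.3  10.9  68.1] yaw 0.85 tilt 0.08 F [ 0.8  0.5 -4.8] g 0.399
t 26.35 [489.4  10.9  68.2] yaw 0.85 tilt 0.08 F [-0.1  0.2 -4.5] g 0.403
```

View pics/w13.png

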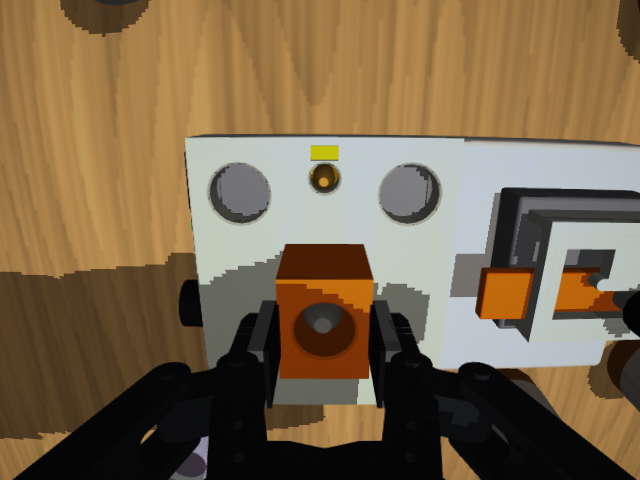

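Nearly home. Lowering the last 1–2 mm in small steps until the weight comes off.

Call:
{"fn": "jog_arm", "kwargs": {
  "increments": [
    [[0.2,0.8,-0.2,0,0,0,0],[0.2,0.8,0,0,0,0,0],[0.2,0,0,0,0,0,0]]
  ]
}}

```text
t: 26.65
tool_pos: [489.3, 10.9, 67.5]
orientation: [0.496, 0.503, -0.496, 0.504]
ft_force: [-0.0, -0.5, -4.8]
grip_width: 0.4
```

```bash
python3 - <<'E'
from h import *
info()
E
```

```text
t 26.65 [489.3  10.9  67.5] yaw 0.85 tilt 0.11 F [-0.  -0.5 -4.8] g 0.400
```

Call:
{"fn": "jog_arm", "kwargs": {
  "increments": [
    [[0.2,1,0,0,0,0,0],[0.2,0.8,0,0,0,0,0],[0.2,0,0,0,0,0,0]]
  ]
}}

```text
t: 26.95
tool_pos: [489.6, 10.9, 67.5]
orientation: [0.497, 0.503, -0.496, 0.505]
ft_force: [0.5, 0.5, -5.1]
grip_width: 0.403
```

```bash
python3 - <<'E'
from h import *
info()
E
```

```text
t 26.95 [489.6  10.9  67.5] yaw 0.86 tilt 0.19 F [ 0.5  0.5 -5.1] g 0.403
```

Call:
{"fn": "jog_arm", "kwargs": {
  "increments": [
    [[0.2,2,-0.3,0,0,0,0.1],[0.2,1.5,-0.3,0,0,0,0.1],[0.2,0,0,0,0,0,0]]
  ]
}}

```text
t: 27.25
tool_pos: [489.7, 10.8, 67.7]
orientation: [0.499, 0.501, -0.494, 0.507]
ft_force: [-3.0, -0.0, -4.4]
grip_width: 0.4
```

```bash
python3 - <<'E'
from h import *
info()
E
```

```text
t 27.25 [489.7  10.8  67.7] yaw 0.86 tilt 0.60 F [-3.  -0.  -4.4] g 0.400
```

```bash
python3 - <<'E'
from h import *
p,y,M,s=pose(); print(s["joint_positions"].round(3),s["ft_force"].round(1),s["ft_torque"].round(2)); print(M.round(4))
w=capture("wrist"); save(w,"w14.png",(170,120,480,420),2); info()
c=capture("side"); save(c,"s4.png",(230,160,450,320),3.5)
E
```

```text
[ 2.300e-02  2.560e-01 -3.440e-01  9.600e-01 -1.000e-03  1.579e+00] [-3.  -0.  -4.4] [0.03 0.86 0.02]
[[ 0.0103  0.9998  0.0149]
 [-0.0012  0.0149 -0.9999]
 [-0.9999  0.0103  0.0013]]
t 27.30 [489.8  10.8  67.6] yaw 0.85 tilt 0.60 F [-0.9  0.6  2.6] g 0.403
```

View pics/w14.png

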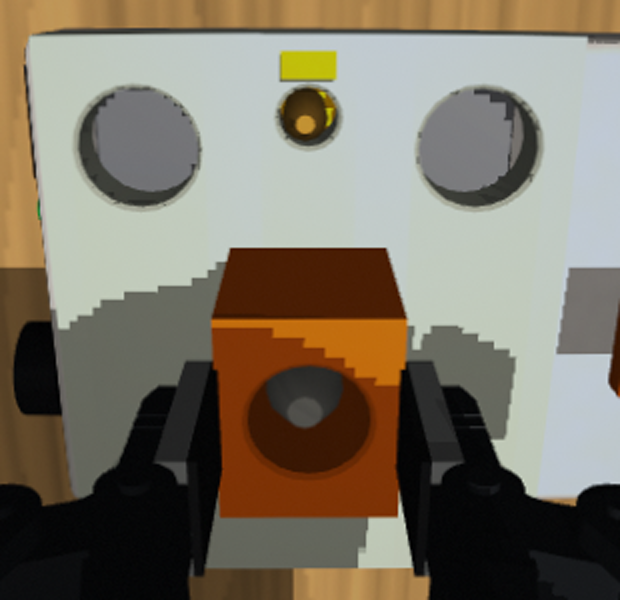

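View pics/s4.png

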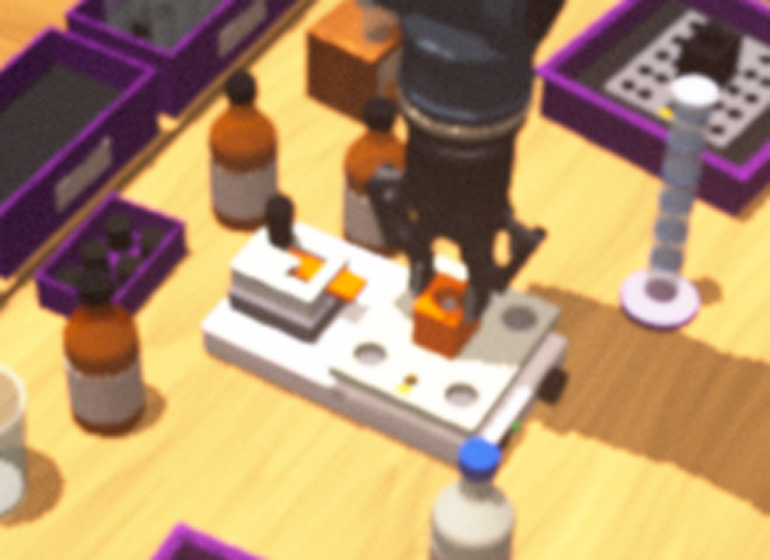

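The weight has come off (Fz rose from −4.5 to +2.6 N). TCP z is 67.6 mm against 67.4 expected at home. Releasing.

Call:
{"fn": "jog_arm", "kwargs": {
  "increments": [
    [[0.3,0,0,0,0,0,0],[0.5,0,0,0,0,0,0],[0.8,0,0,0,0,0,0],[1,0,0,0,0,0,0],[1,0,0,0,0,0,0],[1,0,0,0,0,0,0]]
  ]
}}

```text
t: 27.95
tool_pos: [491.2, 10.8, 67.3]
orientation: [0.499, 0.5, -0.494, 0.507]
ft_force: [-0.4, -1.1, 0.4]
grip_width: 1.0
```

```bash
python3 - <<'E'
from h import *
info()
w=capture("wrist"); save(w,"w15.png"); info(); plan(489,11,150,0.3,n=6)
E
```

```text
t 27.95 [491.2  10.8  67.3] yaw 0.85 tilt 0.70 F [-0.4 -1.1  0.4] g 1.000
t 28.00 [491.2  10.8  67.3] yaw 0.85 tilt 0.70 F [0.3 0.7 0. ] g 1.001
6 [[1,-14,0,0,0.1,0.0,-0.1],[1,-14,0,0,0.1,0.0,-0.1],[1,-14,0,0,0.1,0.0,-0.1],[1,-14,0,0,0.1,0.0,-0.1],[1,-14,0,0,0.1,0.0,-0.1],[1,-14,0,0,0.1,0.0,-0.1]]
```

View pics/w15.png

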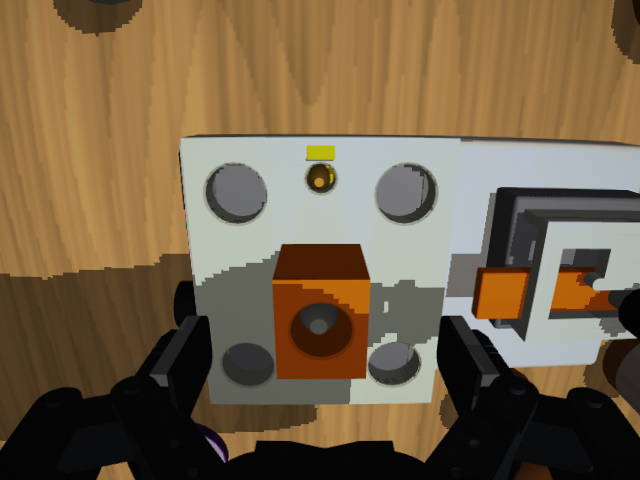

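Released. I'm lifting to check that it is seated.

Call:
{"fn": "jog_arm", "kwargs": {
  "increments": [
    [[1,-10,0,0,0.1,0,-0.1],[1,-14,0,0,0.1,0,-0.1],[1,-14,0,0,0.1,0,-0.1],[1,-14,0,0,0.1,0,-0.1],[1,-10,0,0,0.1,0,-0.1],[1,-4,0,0,0,0,-0.1],[1,0,0,0,0,0,0],[1,0,0,0,0,0,0]]
  ]
}}

```text
t: 28.8
tool_pos: [490.7, 10.9, 138.8]
orientation: [0.499, 0.501, -0.499, 0.502]
ft_force: [0.1, -0.1, -0.2]
grip_width: 1.003
```

```bash
python3 - <<'E'
from h import *
info()
w=capture("wrist"); save(w,"w16.png"); info()
for r in spot_point(w,"slide_knob")[:2]:
    v,u=r["centre"]; print(round(r["p"],2),[round(u,1),round(v,1)],onz(w,u,v,102).round(1))
E
```

```text
t 28.80 [490.7  10.9 138.8] yaw 0.31 tilt 0.12 F [ 0.1 -0.1 -0.2] g 1.003
t 28.85 [490.6  10.9 138.7] yaw 0.31 tilt 0.11 F [-0.3  0.3  1.2] g 0.998
0.85 [575.3, 262.0] [632.9  12.9 102. ]
```

View pics/w16.png

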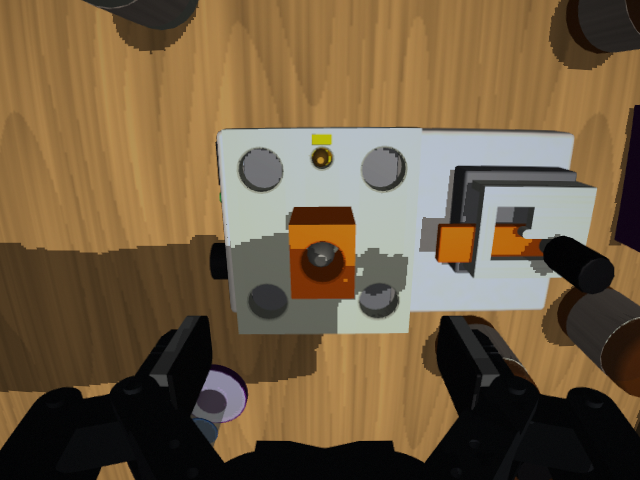

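```bash
python3 - <<'E'
from h import *
c=capture("wrist"); save(c,"w16c.png",(200,110,440,350),2.4)
C=quad(c,[(289,224),(355,224),(354.5,298),(291,298)],99)
L=edge_line(c,(239,332),(408,332),59); print(L)
L=edge_line(c,(421,140),(409,325),59); print(L)
info()
E
```

```text
corners [[471.0, 33.400001525878906], [507.20001220703125, 33.5], [507.70001220703125, -10.699999809265137], [471.6000061035156, -10.800000190734863]] centre [489.36  11.37] side lens [36.2, 44.2, 36.1, 44.2] ang [0.22, -89.32, -179.8, 90.73] res [0.0, 0.1, 0.0, 0.16]
(array([486.8967  , -58.262955], dtype=float32), array([0.9999902 , 0.00442116], dtype=float32), 0.05474334955215454, 40)
(array([ 5.4874945e+02, -4.2705819e-01], dtype=float32), array([0.20492737, 0.97877717], dtype=float32), 0.8723340630531311, 19)
t 28.95 [490.4  10.9 138.5] yaw 0.30 tilt 0.10 F [ 0.  -0.8 -0.4] g 1.000
```

View pics/w16c.png

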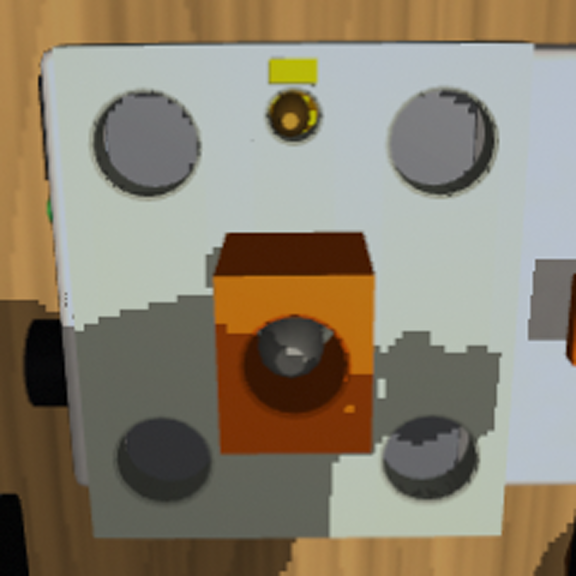

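The carrier is home. The block top, taken at z 99, measures 36.2 × 44.2 mm, so the height is right, and it is centred on the spindle within about 1 mm. On to the knob.

Call:
{"fn": "jog_arm", "kwargs": {
  "increments": [
    [[1,-6,15,0,0,0,0],[1,-4,25,0,0,0,0],[1,0,28,0,0,0,0],[1,0,28,0,0,0,0],[1,0,22,0,0,0,0],[1,0,12,0,0,0,0],[1,0,5,0,0,0,0],[1,0,0,0,0,0,0],[1,0,0,0,0,0,0]]
  ]
}}

```text
t: 29.85
tool_pos: [627.1, 11.6, 144.1]
orientation: [0.497, 0.503, -0.501, 0.5]
ft_force: [0.4, 0.3, 0.0]
grip_width: 1.002
```

```bash
python3 - <<'E'
from h import *
info()
w=capture("wrist"); save(w,"w17.png"); info()
for r in spot_point(w,"slide_knob")[:2]:
    v,u=r["centre"]; print(round(r["p"],2),[round(u,1),round(v,1)],onz(w,u,v,102).round(1))
plan(633.5,12,130,0.3,n=3)
E
```

```text
t 29.85 [627.1  11.6 144.1] yaw 0.31 tilt 0.36 F [0.4 0.3 0. ] g 1.002
t 29.90 [627.   11.6 144.1] yaw 0.32 tilt 0.36 F [ 0.6 -0.4 -0.6] g 1.000
0.93 [337.5, 256.7] [634.1  14.7 102. ]
3 [[1,5,2,0,0.0,0.0,0.1],[1,5,2,0,0.0,0.0,0.1],[1,5,2,0,0.0,0.0,0.1]]
```

View pics/w17.png

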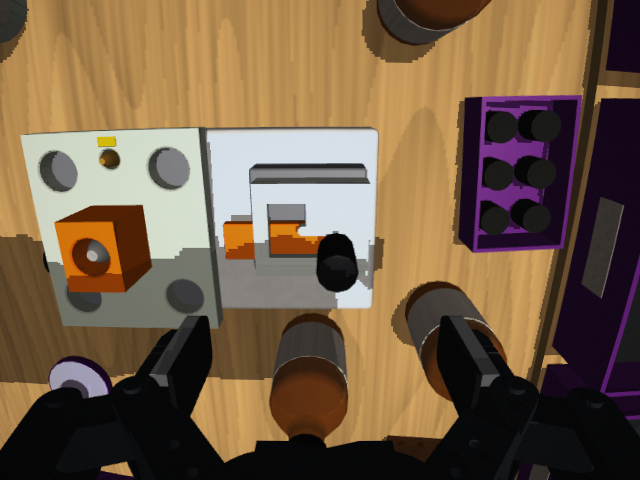

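```bash
python3 - <<'E'
from h import *
w=capture("wrist"); save(w,"w17c.png",(220,150,400,310),4)
print(onz(w,338,272,121).round(1)); info()
E
```

```text
[633.8  13.5 121. ]
t 30.00 [627.2  11.7 144.6] yaw 0.31 tilt 0.32 F [-0.   0.5  0.4] g 0.997
```

View pics/w17c.png

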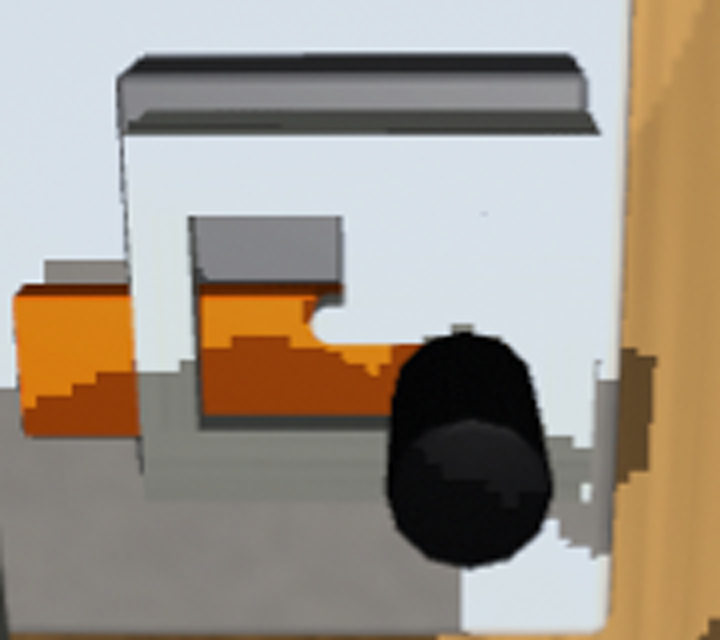

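Call:
{"fn": "jog_arm", "kwargs": {
  "increments": [
    [[1,7,2,-0.3,0,0,0.1],[1,10,2,-0.3,0,0,0.1],[1,10,1.5,-0.2,0,0,0.1],[1,9,1,0,0,0,0],[1,8,0,0,0,0,0],[1,5,0,0,0,0,0],[1,2,0,0,0,0,0],[1,0,0,0,0,0,0],[1,0,0,0,0,0,0]]
  ]
}}

```text
t: 30.9
tool_pos: [632.8, 12.5, 88.5]
orientation: [0.498, 0.501, -0.499, 0.502]
ft_force: [-0.3, 1.3, 0.5]
grip_width: 1.001
```

```bash
python3 - <<'E'
from h import *
info(); plan(633.6,12.5,91,0.3,n=2)
w=capture("wrist"); save(w,"w18.png"); info()
E
```

```text
t 30.90 [632.8  12.5  88.5] yaw 0.32 tilt 0.09 F [-0.3  1.3  0.5] g 1.001
2 [[1,-1.2,0.4,-0.0,0.0,0.0,0.0],[1,-1.2,0.4,-0.0,0.0,0.0,0.0]]
t 30.95 [632.9  12.5  88.6] yaw 0.32 tilt 0.09 F [ 0.3 -0.2 -0.2] g 1.001
```

View pics/w18.png

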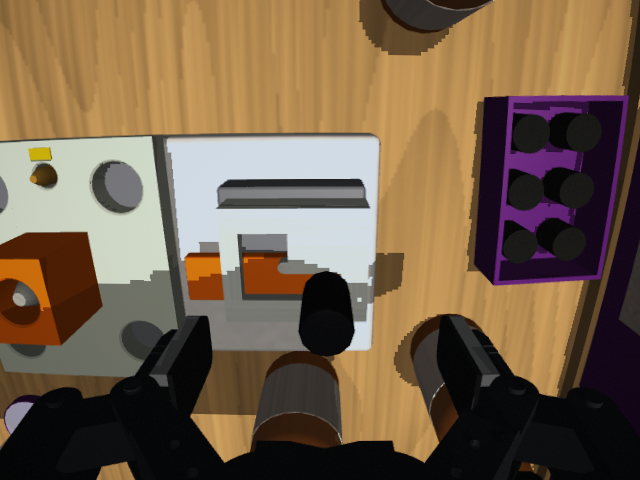

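Call:
{"fn": "jog_arm", "kwargs": {
  "increments": [
    [[1,-0.8,0.5,0,0,0,0],[0.6,0,0,0,0,0,0],[0.3,0,0,0,0,0,0],[0.1,0,0,0,0,0,0],[0,0,0,0,0,0,0],[0,0,0,0,0,0,0],[0,0,0,0,0,0,0]]
  ],
  "squeeze": 40
}}

```text
t: 31.65
tool_pos: [633.8, 12.5, 90.8]
orientation: [0.499, 0.501, -0.499, 0.502]
ft_force: [-1.8, 0.1, 1.5]
grip_width: 0.226
```

```bash
python3 - <<'E'
from h import *
info()
w=capture("wrist"); save(w,"w19.png"); info()
E
```

```text
t 31.65 [633.8  12.5  90.8] yaw 0.31 tilt 0.09 F [-1.8  0.1  1.5] g 0.226
t 31.70 [633.8  12.5  90.8] yaw 0.31 tilt 0.09 F [-2.3  0.1  2.7] g 0.227
```

View pics/w19.png

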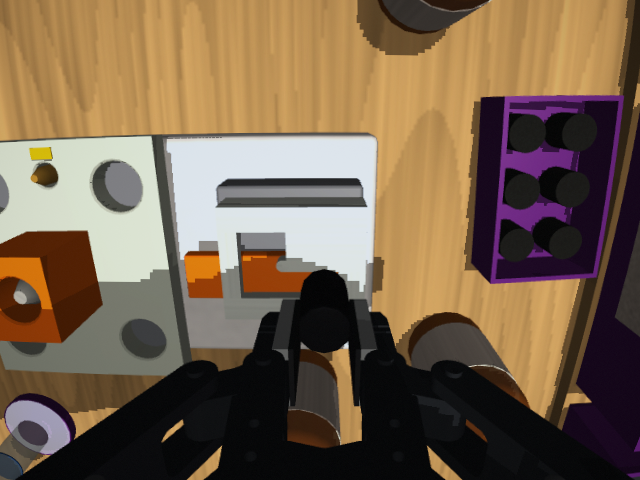

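Call:
{"fn": "jog_arm", "kwargs": {
  "increments": [
    [[0,0,-5,0,0,0,0],[0,0,-6,0,0,0,0],[0,0,-6,0,0,0,0],[0,0,-6,0,0,0,0],[0,0,-4,0,0,0,0]]
  ]
}}

```text
t: 32.2
tool_pos: [610.0, 12.3, 91.4]
orientation: [0.501, 0.499, -0.496, 0.504]
ft_force: [8.9, 0.1, -5.0]
grip_width: 0.225
```

```bash
python3 - <<'E'
from h import *
info()
E
```

```text
t 32.20 [610.   12.3  91.4] yaw 0.32 tilt 0.57 F [ 8.9  0.1 -5. ] g 0.225
```

Call:
{"fn": "jog_arm", "kwargs": {
  "increments": [
    [[0,0,-4,0,0,0,-0.3],[0,0,-3,0,0,0,-0.2],[0,0,-2,0,0,0,0]]
  ]
}}

```text
t: 32.5
tool_pos: [603.0, 12.3, 91.4]
orientation: [0.5, 0.499, -0.497, 0.503]
ft_force: [9.6, 0.5, -4.9]
grip_width: 0.226
```

```bash
python3 - <<'E'
from h import *
info()
E
```

```text
t 32.50 [603.   12.3  91.4] yaw 0.31 tilt 0.40 F [ 9.6  0.5 -4.9] g 0.226
```

Call:
{"fn": "jog_arm", "kwargs": {
  "increments": [
    [[0,0,-1.2,-3,0,0,-0.1],[0,0,-0.8,-5,0,0,0],[0,0,-0.7,-5,0,0,0],[0,0,-0.7,-4,0,0,0]]
  ]
}}

```text
t: 32.9
tool_pos: [602.8, 28.8, 91.4]
orientation: [0.502, 0.497, -0.496, 0.505]
ft_force: [9.1, -1.4, -5.1]
grip_width: 0.223
```

```bash
python3 - <<'E'
from h import *
info(); w=capture("wrist"); save(w,"w20.png")
E
```

```text
t 32.90 [602.8  28.8  91.4] yaw 0.25 tilt 0.76 F [ 9.1 -1.4 -5.1] g 0.223
```

View pics/w20.png

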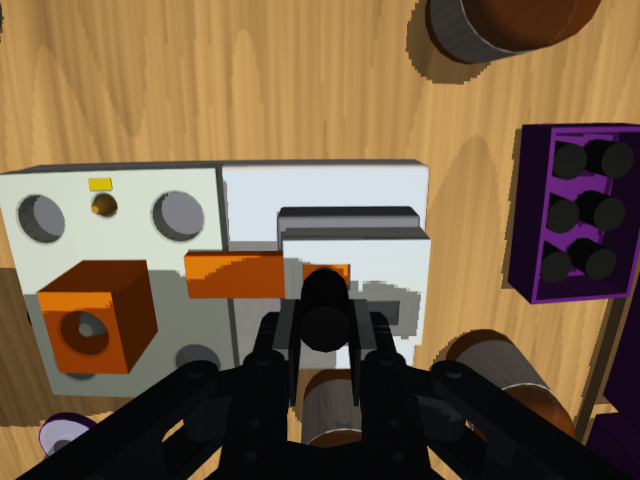

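Call:
{"fn": "jog_arm", "kwargs": {
  "increments": [
    [[0,0,-0.7,-3,0,0,-0.3],[0,0,-0.7,-2,0,0,-0.2],[0,0,-0.5,-1,0,0,0]]
  ]
}}

```text
t: 33.25
tool_pos: [603.4, 33.3, 91.4]
orientation: [0.5, 0.497, -0.498, 0.505]
ft_force: [9.6, -9.7, -4.6]
grip_width: 0.224
```

```bash
python3 - <<'E'
from h import *
info()
E
```

```text
t 33.25 [603.4  33.3  91.4] yaw 0.20 tilt 0.70 F [ 9.6 -9.7 -4.6] g 0.224
```

Call:
{"fn": "jog_arm", "kwargs": {
  "increments": [
    [[0,0,2,0,0,0,0],[0,0,2,0,0,0,0],[0,0,1.5,0,0,0,0],[0,0,1,0,0,0,0]]
  ]
}}

```text
t: 33.65
tool_pos: [610.1, 31.8, 91.0]
orientation: [0.5, 0.495, -0.499, 0.506]
ft_force: [-9.5, -0.1, 7.9]
grip_width: 0.226
```

```bash
python3 - <<'E'
from h import *
info()
E
```

```text
t 33.65 [610.1  31.8  91. ] yaw 0.14 tilt 0.85 F [-9.5 -0.1  7.9] g 0.226
```

The side force has reversed (Fx −9.5 N), so the slide is against the notch wall at in ≈ 23.7 mm, across ≈ 19 mm. I'll ease off and let go.

Call:
{"fn": "jog_arm", "kwargs": {
  "increments": [
    [[0,0,-0.5,0,0,0,0],[0.15,0,0,0,0,0,0],[0.3,0,0,0,0,0,0],[0.5,0,0,0,0,0,0],[0.8,0,0,0,0,0,0],[1,0,0,0,0,0,0],[1,0,0,0,0,0,0],[1,0,0,0,0,0,0]]
  ]
}}

```text
t: 34.45
tool_pos: [608.7, 32.0, 90.8]
orientation: [0.5, 0.496, -0.499, 0.506]
ft_force: [0.9, 0.3, -0.1]
grip_width: 1.004
```

```bash
python3 - <<'E'
from h import *
info(); w=capture("wrist"); save(w,"w21.png"); plan(608,30,190,0.3,n=6)
E
```

```text
t 34.45 [608.7  32.   90.8] yaw 0.15 tilt 0.82 F [ 0.9  0.3 -0.1] g 1.004
6 [[1,-17,0,0,-0.0,0.1,-0.1],[1,-17,0,0,-0.0,0.1,-0.1],[1,-17,0,0,-0.0,0.1,-0.1],[1,-17,0,0,-0.0,0.1,-0.1],[1,-17,0,0,-0.0,0.1,-0.1],[1,-17,0,0,-0.0,0.1,-0.1]]
```

View pics/w21.png

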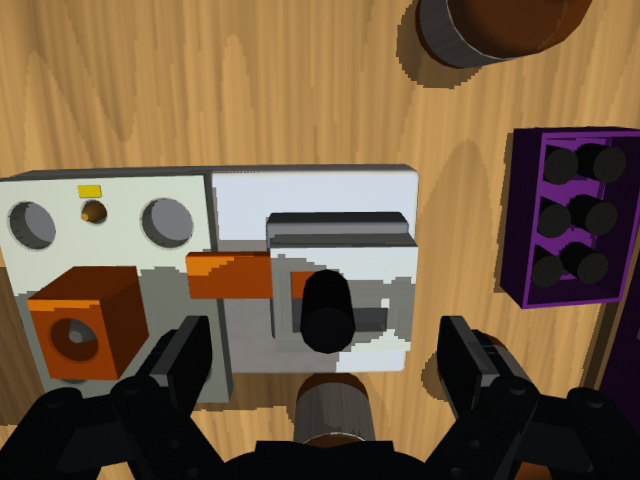

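The fingers are clear of the knob, and the tongue overlaps the carrier's edge at about (195,275). I'm raising the tool and measuring the knob.

Call:
{"fn": "jog_arm", "kwargs": {
  "increments": [
    [[1,-10,0,0,0,0.1,-0.1],[1,-17,0,0,0,0.1,-0.1],[1,-17,0,0,0,0.1,-0.1],[1,-17,0,0,0,0.1,-0.1],[1,-17,0,0,0,0,-0.1],[1,-8,0,0,0,0,-0.1],[1,0,0,0,0,0,0],[1,0,0,0,0,0,0]]
  ]
}}

```text
t: 35.3
tool_pos: [608.0, 32.4, 183.5]
orientation: [0.499, 0.5, -0.5, 0.501]
ft_force: [-0.2, -0.8, 0.4]
grip_width: 0.996
```

```bash
python3 - <<'E'
from h import *
info(); w=capture("wrist"); save(w,"w22.png"); save(w,"w22c.png",(150,100,430,310),2.8)
for r in spot_point(w,"slide_knob")[:2]:
    v,u=r["centre"]; print(round(r["p"],2),[round(u,1),round(v,1)],onz(w,u,v,102).round(1))
E
```

```text
t 35.30 [608.   32.4 183.5] yaw 0.14 tilt 0.09 F [-0.2 -0.8  0.4] g 0.996
0.82 [327.0, 239.8] [609.8  32.  102. ]
```

View pics/w22c.png

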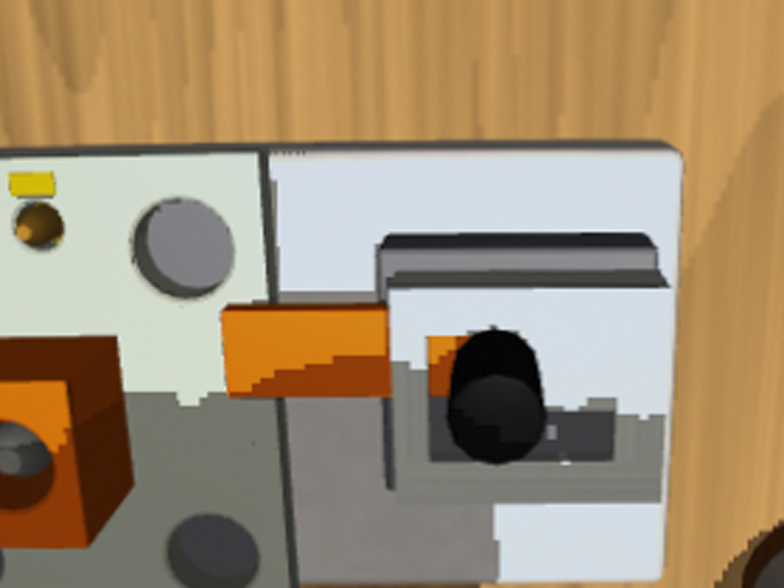

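```bash
python3 - <<'E'
from h import *
t=capture("top"); save(t,"top3.png"); s=capture("side"); save(s,"side3.png")
for n in ("cylinder","reagent","amber","beaker","rack","stoppers"):
    for c,l in ((t,'t'),(s,'s')):
        print(n,l,[(round(r["p"],2),[round(q) for q in r["centre"][::-1]],onz(c,*r["centre"][::-1],0)[:2].round(0).tolist()) for r in spot_point(c,n)[:3] if r["p"]>.5])
E
```

```text
cylinder t [(0.84, [384, 320], [391.0, -163.0])]
cylinder s [(0.7, [418, 246], [391.0, -161.0]), (0.6, [359, 242], [536.0, -84.0])]
reagent t [(0.96, [244, 324], [374.0, 175.0])]
reagent s [(0.86, [361, 335], [377.0, 186.0])]
amber t [(0.95, [363, 226], [617.0, -108.0])]
amber s [(0.82, [297, 219], [734.0, -69.0]), (0.64, [338, 228], [615.0, -102.0]), (0.6, [260, 276], [692.0, 164.0])]
beaker t [(0.81, [205, 180], [720.0, 280.0])]
beaker s [(0.9, [223, 298], [729.0, 273.0])]
rack t [(0.93, [445, 189], [714.0, -308.0])]
rack s [(0.91, [342, 180], [716.0, -293.0])]
stoppers t []
stoppers s []
```

View pics/top3.png

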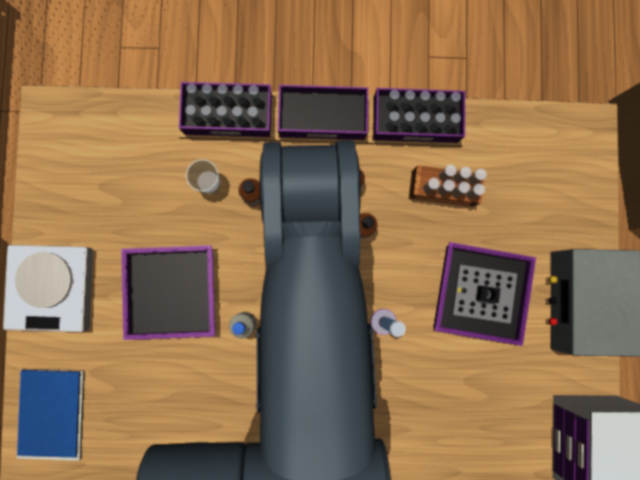

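View pics/side3.png

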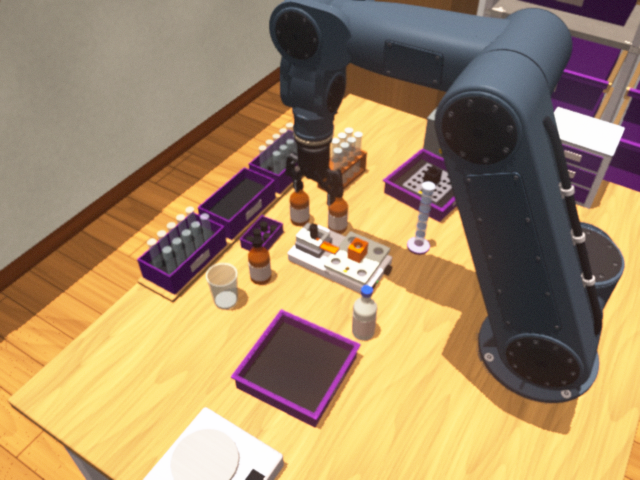

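```bash
python3 - <<'E'
from h import *
w=capture("wrist"); p=onz(w,327.5,249.6,121); print(p.round(1), "in",(633.6-p[0]).round(1),"across",(p[1]-13).round(1)); info()
close_job()
E
```

```text
[609.9  32.1 121. ] in 23.7 across 19.1
t 36.15 [608.   32.4 183.8] yaw 0.14 tilt 0.09 F [-0.9 -0.4  0.2] g 1.004
the job is handed in; nothing more can be done
```

The changeover is done and I handed the job in at about 36 s of the 72 s allowed. `close_job` gives no verdict, so the results below are my own measurements.

- **Grey carrier:** It was lifted straight up off the shaker and laid flat in the empty tray. The last top view shows it in the middle of that tray.
- **White carrier:** It was lowered over the spindle and pin in small steps, with no more than about 5 N at the wrist. It was released at tool height 67.6 mm, against 67.4 mm expected at home. A check afterwards put it on its seat, centred on the spindle to within about 1 mm. That check came before locking. The views after locking show it in place, but I did not measure it again.
- **Slide:** It was pushed in about 31 mm, moved across to the stop, then eased back until it pressed on the notch wall. After letting go, the knob measured 23.7 mm in and about 19 mm across, with the tongue over the carrier's edge. Vision is good to about 2 mm. It read slightly more than the 18 mm expected across, but within the limit.
- **Bystanders:** The cylinder, reagent, amber, beaker and rack were found upright and within about 10 mm of where they were first measured, which is within the networks' scatter. The network did not find the stopper box in the last pictures because the arm partly hid it, but the side view shows it in its place.
- **Robot:** At the end the gripper was open and clear, with about 0 N on the wrist.

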